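# Mark a batch of bearings: test the breaker, crank the slide out, load, crank home and lock

## Task

Get the laser marking machine ready for a batch. First press the breaker's test button so that its lever drops, and lift the lever back up until it stays; then swing the handwheel's folded handle up until it latches, crank the carriage all the way out and stand every loose bearing on the mat upright, as it stands now, in a pocket of its own on the pallet. With all of them in, crank the carriage all the way home under the marking head and fold the handle down flat so that it locks the wheel; leave the other things on the bench where they are.

Things in the scene. Friction and masses are not known exactly. Their poses are not given: they have to be found in the camera images.
- machine: marking machine, fixed: bed plate 140 x 570 x 12 mm with two rails, gearbox and handwheel at its -y end, column and marking head at its +y end; origin under the bed, x away from the robot, y along the rails to the column, z up. The head hangs 255 mm over the bench, above the parked carriage, and bars it from above
- carriage (a joint): travel of the carriage, m: 0 at home under the head, 0.160 fully out at the loading stop; it moves along the machine's -y, towards the handwheel. Only the handwheel moves it, 80 mm a turn; it stays where it is left
- pallet (a point): middle of the carriage's pallet (134 x 134 mm), at the height of the pockets' floors, 44 mm above the bench; axes as the machine's. Four open square pockets, 61 mm inside, walls and dividers 7 to 8 mm high; their centres lie at plus or minus 32.5 mm along x and y
- wheel_axis (a point): centre of the handwheel, on its vertical axis in the plane of the rim, 100 mm above the bench. Rim 164 mm across outside, 14 mm thick; the hub (32 mm across) reaches 8 mm above the rim's plane; three spokes, none under or beside the folded handle
- wheel (a joint): angle of the handwheel, rad: 0 at home, 12.57 (two whole turns) with the carriage fully out, stops at both; grows CLOCKWISE seen from above. Locked (0.03 rad of play) while the handle is folded at either end, free once the handle is over 0.8 rad up. Takes 3 to 5 N at the handle
- crank_handle (a joint): fold-away handle, rad: 0 flat across the wheel, its free end over the hub; 1.571 upright on the rim, held by a spring detent. Its hinge is level and square to the radius. The last 0.5 rad up, and the first 0.3 rad back, take up to 0.4 N m (8 N at its middle); below that it falls flat by itself. At both ends of the travel its heel enters a slot as it folds and locks the wheel
- handle_pivot (a point): the handle's hinge, 78 mm from the wheel's axis and 22 mm above the rim's plane (122 mm above the bench); turns with the wheel. At both ends of the travel it is on the robot's side of the axis, along the machine's -x
- handle_grip (a point): middle of the handle's black sleeve, on its axis, 45 mm from the hinge; x points along the handle to its free end. The sleeve is 18 to 24 mm thick, runs from 14 to 88 mm from the hinge and spins freely, so that a gripper need not turn with the wheel. Folded, it has free room for fingers on both sides; upright, its top is 210 mm above the bench
- breaker: residual-current breaker, grey case 124 x 76 x 22 mm on the sloping top of the grey supply console (130 x 190 mm, 55 mm tall in front, 102 mm at the back); origin in the middle of the case's underside; x up the slope, away from the robot; z square to the face, which is tilted 20 degrees from level towards the robot
- breaker_lever (a joint): black toggle lever, rad: under 0.15 up (on), leaning 0.45 rad up the slope, latched; 0.9 dropped, leaning as far down the slope. It turns about the breaker's y axis through a point 12 mm above the breaker's origin, ends 44 mm from there, is 18 mm wide (y) and 10 mm thick. Lifting it takes up to 8 N near its tip and ends with a snap
- test_button (a joint): travel of the test button, m: 0 out, 0.005 fully in; springs back. The lever drops at 3 to 4 mm, at 4 to 8 N
- button_top (a point): middle of the face of the round white test button, 15 mm across, 8 mm proud of the case, near its lower edge: 46 mm down the slope and 22 mm to the breaker's +y; pressed along the breaker's -z
- bearing0: steel insert ball bearing standing on end, at the start on a black rubber mat (210 mm square, 3 mm thick) to the robot's right: outer ring 52 mm across from 6 to 23 mm above its foot, inner ring 34 mm across and 34 mm tall, so 11 mm of it stick out above; bore 25 mm; 0.2 kg; origin in the middle of its foot, z along its axis (up). Two to four are there; absent ones read None
- bearing1: steel insert ball bearing standing on end, at the start on a black rubber mat (210 mm square, 3 mm thick) to the robot's right: outer ring 52 mm across from 6 to 23 mm above its foot, inner ring 34 mm across and 34 mm tall, so 11 mm of it stick out above; bore 25 mm; 0.2 kg; origin in the middle of its foot, z along its axis (up). Two to four are there; absent ones read None
- bearing2: steel insert ball bearing standing on end, at the start on a black rubber mat (210 mm square, 3 mm thick) to the robot's right: outer ring 52 mm across from 6 to 23 mm above its foot, inner ring 34 mm across and 34 mm tall, so 11 mm of it stick out above; bore 25 mm; 0.2 kg; origin in the middle of its foot, z along its axis (up). Two to four are there; absent ones read None
- bearing3: steel insert ball bearing standing on end, at the start on a black rubber mat (210 mm square, 3 mm thick) to the robot's right: outer ring 52 mm across from 6 to 23 mm above its foot, inner ring 34 mm across and 34 mm tall, so 11 mm of it stick out above; bore 25 mm; 0.2 kg; origin in the middle of its foot, z along its axis (up). Two to four are there; absent ones read None
- housing_a: bystander: cast pillow-block housing standing on its foot, 36 x 130 x 78 mm; origin under its centre, long side along its y
- housing_b: bystander: second cast housing, same as housing_a
- caliper: bystander: digital caliper lying flat, 200 mm long along its x, 16 to 32 mm wide
- spray_can: bystander: white spray can, 56 mm across, 150 mm tall
- grease_tub: bystander: small white tub with black lid, 70 mm across, 60 mm tall
- screw_bin: bystander: open green bin, 110 x 90 x 45 mm
- hex_driver: bystander: screwdriver lying on the bench, 200 mm long along its x
Mind the look-alikes: they are no part of the job. What is shaped like the bearing2 but green is not meant.

How it is judged:
By the outcome, as a careful person would: the job done as asked, in the order asked, and still so for the second after the job is handed in, with the robot touching nothing.
Of bearing0, bearing1, bearing2, bearing3 only 2 to 4 are there at a start; the rules pass over those that are not, and their reading is None.
At some moment in a run one of bearing0, bearing1, bearing2, bearing3 may be knocked a few centimetres aside while the robot is not near it.
Once in a run the grip may slacken for a moment while it holds something.
It also fails if it takes over 210 s, if anything falls off the work surface, if the arm or the gripper's body presses on something with over 40 N, if the wrist force passes 120 N, or if a joint passes its speed limit or range.

## Robot

A 6-joint arm with a two-finger parallel gripper is mounted at the origin on the work surface. World frame = base frame: x ahead of the robot, y to its left, z up, the work surface at z = 0. Lengths are in mm, angles in rad, forces in N, time in s.
With the tool pointing down it reaches from about 350 to 775 mm from the base axis. Payload 7.3 kg.
Tool frame: the origin (TCP) lies on the mounting face of the last link; the fingertips stand 178 mm ahead of it and the grasp point (between the pads) lies 159 mm ahead of it; z points along the fingers, y is the line along which they close (so a half turn about z gives the same grasp; the last joint's range is limited). The gripper opens to 92 mm and grips with 3 to 60 N. Pads are 19 mm wide; open, the fingers measure 130 mm over their backs; the gripper's body (75 mm by 190 mm) begins 47 mm behind the grasp point.
Start: joints at [-1.402, 0.342, 1.524, -0, 1.275, -0.146], TCP at [162.574, -499.197, 404.741] pointing down, gripper open.
Joint ranges: [-2.53, 2.53], [-0.77, 2.02], [0.04, 2.7], [-1, 4.14], [0.28, 2.66], [-3.11, 3.11]. Speed limits (rad/s): [2.57, 2.57, 3.14, 3.14, 3.14, 3.14].

## Interface

Orientations are given as [roll, pitch, yaw] about the fixed x, y, z axes, in that order (R = Rz(yaw) Ry(pitch) Rx(roll)).
In Python, from plant import bot, vision gives the robot as it stands. The module is installed in compiled form; this text tells all that it offers.
- The arm moves only by the shell command python3 -m crank, which reads ROWS from standard input. ROWS is 1 to 5 rows, one to a line, with the numbers parted by commas; each row has 5 numbers: the finger opening in mm, then dx, dy, dz in mm, then a turn about the tool's z in rad; each row is the pose to reach, as a shift and turn from the pose commanded when the command began, along the tool's axes at that moment; what a row does not reach only later rows make up. A row lasts 1/8 s, in which the tool goes at most 62.5 mm and 0.188 rad, less where a joint would pass 70% of its speed; a pose out of reach is approached as far as the arm can. The fingers move at their own pace and stop on an object; the grip force is fixed at half the most. Time passes only in rows, so rows that do not move let the fingers close. It prints the time, the measured TCP pose, the force, the opening and the grip force at its end. Input that does not fit is refused with a message, and nothing moves.
- bot.get_obs(): the state, without advancing time (a new reading comes with each control period).
- vision.capture(name): name is "scene" or "top"; returns a dict with "color" (420x560x3 uint8, red, green, blue), "K" (3x3 intrinsics, pixels), "k1" (the pictures are not rectified: a ray, as slopes to the right and down, at radius r is drawn at 1 + k1 r^2 times it, then the intrinsics apply), "R" (3x3) and "t" (3): a world point X has camera coordinates R X + t. Camera axes: x right, y down, z forward; pixel columns grow to the right and rows downward; lengths in mm; the calibration is good to about 2 mm. A picture is of the moment at which its call begins. There is no depth.
- bot.close_job(): hands the job in; it is judged then, once.
The state is a dict: "time": time; "joint_positions": joint angles; "dq": joint speeds; "tau": joint torques, N m; "tool_pos": TCP position; "tcp_rot": TCP orientation; "contact_force": force on the tool from outside, world axes, zero at the start; "moment": the same for the moment, N m; "grip_width": finger opening in mm; "finger_force": force on a finger pad.
Only numpy, scipy, OpenCV 4.12 (cv2) and the standard library are available. Lean on these libraries where they do the work, as an engineer would, in place of code of your own. Each camera call takes 0.05 s, during which the arm holds its last target. There are 200 camera calls.

## Working session

There is one attempt and no reset: what is moved stays moved. The work goes in short steps, Python scripts to look and compute and a shell command to move; the robot and the scene stay as the last step left them, time stands still between calls to the robot, and variables do not carry over. Pictures are saved under pics/ and viewed, at most 14 in all, crops included, and the job is handed in when it is done.

```bash
ls; mkdir -p pics; python3 - <<'E'
from plant import bot, vision
import cv2,numpy as np
np.set_printoptions(precision=4,suppress=True)
for n in("scene","top"):
    c=vision.capture(n); cv2.imwrite(f"pics/{n}0.png",c["color"][:,:,::-1]); print(n,c["K"],c["k1"],c["R"],c["t"])
    np.savez(f"{n}0.npz",**c)
print(bot.get_obs())
E
```

```text
pics
scene [[435.1506   0.     282.96  ]
 [  0.     435.1506 210.393 ]
 [  0.       0.       1.    ]] 0.002316149174904992 [[-0.1098  0.9938  0.0162]
 [ 0.8295  0.1006 -0.5493]
 [-0.5476 -0.0469 -0.8354]] [ 121.0202 -379.367  1370.3195]
top [[393.4958   0.     278.1346]
 [  0.     393.4958 205.9731]
 [  0.       0.       1.    ]] -0.004943070093153525 [[-0.0049 -0.9994 -0.0341]
 [-0.9862  0.0104 -0.1652]
 [ 0.1655  0.0328 -0.9857]] [ -47.8251  557.9478 1038.991 ]
{'time': 0.1, 'joint_positions': array([-1.402 ,  0.3427,  1.5249, -0.    ,  1.2754, -0.146 ]), 'dq': array([-0.    , -0.0017, -0.0028, -0.0007,  0.0009,  0.0008]), 'tau': array([  0.0019, -43.2001, -24.4694,   0.0719,   0.0526,  -0.    ]), 'tool_pos': array([ 162.5352, -499.0824,  404.1119]), 'tcp_rot': array([-3.1402, -0.0002,  0.3147]), 'contact_force': array([-1.0139,  1.1514,  0.4707]), 'moment': array([ 0.0003,  0.0293, -0.021 ]), 'finger_force': 0.0, 'grip_width': 91.80896711492626}
```

View pics/scene0.png

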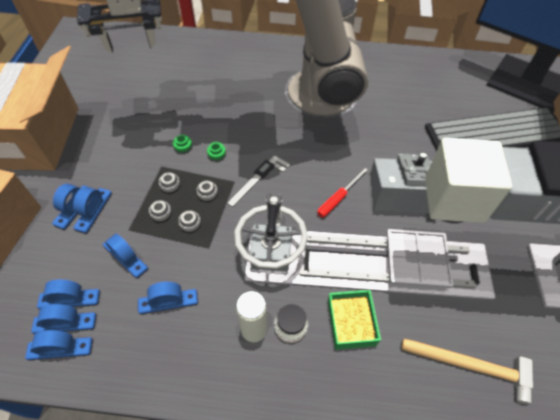

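View pics/top0.png

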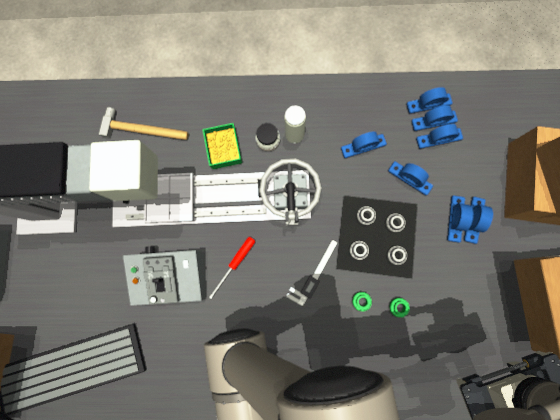

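```bash
cat > h.py <<'E'
import numpy as np, cv2
from plant import bot, vision
np.set_printoptions(precision=1,suppress=True,linewidth=150)
def cap(n,f=None):
    c=vision.capture(n); c["n"]=n
    if f: cv2.imwrite(f"pics/{f}.png",c["color"][:,:,::-1])
    return c
def load(f): return dict(np.load(f))
def ray(c,p):
    u=cv2.undistortPoints(np.array([[p]],float),c["K"],np.array([float(c["k1"]),0,0,0]))[0,0]
    return -c["R"].T@c["t"], c["R"].T@np.array([u[0],u[1],1])
def plane(c,p,z):
    o,d=ray(c,p); return o+d*(z-o[2])/d[2]
def tri(c1,p1,c2,p2):
    o1,d1=ray(c1,p1);o2,d2=ray(c2,p2)
    s=np.linalg.lstsq(np.c_[d1,-d2],o2-o1,rcond=None)[0]
    a,b=o1+d1*s[0],o2+d2*s[1]; return (a+b)/2,np.linalg.norm(a-b)
def proj(c,X):
    return cv2.projectPoints(np.array([X],float),cv2.Rodrigues(c["R"])[0],c["t"],c["K"],np.array([float(c["k1"]),0,0,0]))[0][0,0]
def Rot(rpy):
    from scipy.spatial.transform import Rotation as Q
    return Q.from_euler('xyz',rpy).as_matrix()
def go(X,yaw=None,l=159.):
    """tool-frame shift that brings the grasp point (l ahead of TCP) to X, tool staying as oriented"""
    o=bot.get_obs(); R=Rot(o["tcp_rot"]); g=o["tool_pos"]+R[:,2]*l
    return R.T@(np.array(X)-g), o
def blobs(c,mask,amin=30):
    n,l,s,ce=cv2.connectedComponentsWithStats(mask.astype(np.uint8))
    return [(ce[i],s[i]) for i in range(1,n) if s[i,4]>=amin]
E
python3 - <<'E'
from h import *
s=load("scene0.npz");t=load("top0.npz")
def cr(c,x,y,w,h,k): return cv2.resize(c["color"][y:y+h,x:x+w,::-1],None,fx=k,fy=k,interpolation=cv2.INTER_CUBIC)
a=cr(t,115,235,100,75,4)   #breaker top 400x300
b=cr(t,250,145,100,75,4)
d=cr(s,225,190,100,75,4)
e=cr(s,370,130,100,75,4)
cv2.imwrite("pics/tile0.png",np.vstack([np.hstack([a,b]),np.hstack([e,d])]))
E
```

```text
(no output)
```

View pics/tile0.png

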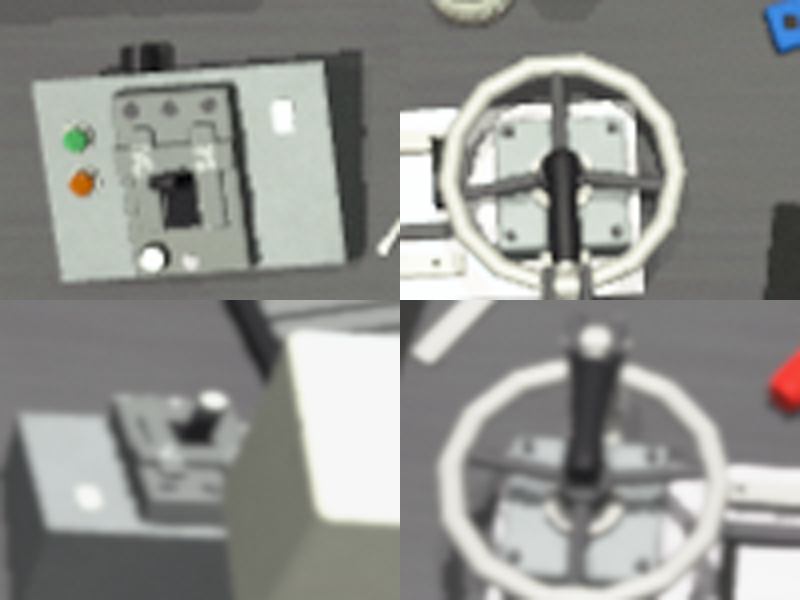

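```bash
python3 - <<'E'
from h import *
s=load("scene0.npz");t=load("top0.npz")
def cen(c,x,y,w,h,th):
    g=cv2.cvtColor(c["color"],cv2.COLOR_RGB2GRAY)[y:y+h,x:x+w]; m=(g>th)
    return [(b[0]+[x,y],b[1][2:]) for b in blobs(c,m,6)]
bt=cen(t,147,294,11,12,215); bs=cen(s,418,150,12,12,200); print(bt,bs)
print("button",tri(t,bt[0][0],s,bs[0][0]))
tp=lambda u,v:(115+u/4-.4,235+v/4-.4)
for p,z in (((62,280),55),((345,262),55),((33,82),102),((322,60),102)): print("cons",plane(t,tp(*p),z))
for p,q in (((113,95),1),((232,82),1)): print("case",plane(t,tp(*p),112))
# wheel rim
for c,x,y,w,h,z in ((t,255,150,70,75,107),(s,228,195,84,84,107)):
    g=cv2.cvtColor(c["color"],cv2.COLOR_RGB2GRAY)
    # outer contour by radial search from centre
    c0=np.array([290,189.]) if c is t else np.array([270.8,236.3]); P=[]
    r1=np.arange(24 if c is t else 28,42,.25)
    for a in np.radians(np.arange(0,360,5)):
        pr=[g[int(round(c0[1]+r*np.sin(a))),int(round(c0[0]+r*np.cos(a)))]>150 for r in r1]
        # rim inner edge to outer edge mid
        idx=np.where(pr)[0]
        if len(idx) and idx[-1]-idx[0]<24: P.append(plane(c,c0+np.array([np.cos(a),np.sin(a)])*r1[idx].mean(),100.)[:2])
    P=np.array(P); A=np.c_[2*P,np.ones(len(P))]
    for k in range(3):
        q=np.linalg.lstsq(A,(P**2).sum(1),rcond=None)[0]; r=np.sqrt(q[2]+q[0]**2+q[1]**2)
        e=abs(np.hypot(*(P-q[:2]).T)-r); k=e<4; P,A=P[k],A[k]
    print("rim",q[:2],r,len(P))
# hinge / handle ball
print("hinge top",plane(t,(250+567/4-.4,145+280/4-.4),122), "scene",plane(s,(225+594/4-100-.4,190+(340-300)/4-.4),122))
# bearings
def bear(c,x,y,w,h):
    g=cv2.cvtColor(c["color"],cv2.COLOR_RGB2GRAY)[y:y+h,x:x+w]; 
    m=cv2.morphologyEx((g>95).astype(np.uint8),cv2.MORPH_CLOSE,np.ones((7,7)))
    return [(b[0]+[x,y],b[1]) for b in blobs(c,m,60)]
print(bear(t,342,200,72,70)); print(bear(s,140,168,88,70))
E
```

```text
[(array([152.5, 299.5]), array([ 6,  6, 24], dtype=int32))] [(array([423. , 154.5]), array([ 5,  4, 18], dtype=int32))]
button (array([309.6, 271.8,  87.4]), np.float64(0.4241790180750433))
cons [294.4 342.5  55. ]
cons [305.7 153.3  55. ]
cons [423.1 349.7 102. ]
cons [436.1 161.1 102. ]
case [414.1 292.9 112. ]
case [421.9 216.2 112. ]
rim [597.7 -85.2] 73.59325216448461 34
rim [596.6 -84.9] 74.22445557678991 10
hinge top [ 519.6 -340.7  122. ] scene [519.4 -88.9 122. ]
[(array([366.2, 215. ]), array([ 15,   6,  19,  19, 288], dtype=int32)), (array([395.6, 222.2]), array([ 44,  13,  20,  19, 297], dtype=int32)), (array([358.9, 249.8]), array([  8,  41,  19,  19, 295], dtype=int32)), (array([397.2, 255. ]), array([ 46,  46,  19,  19, 303], dtype=int32))]
[(array([176.9, 185.5]), array([   0,    0,   88,   52, 1949], dtype=int32)), (array([222.6, 224.9]), array([ 73,  33,  15,  37, 276], dtype=int32)), (array([188.7, 219.5]), array([ 38,  42,  23,  20, 362], dtype=int32))]
```

```bash
echo '0,425,-281,0,0.25
0,425,-281,0,0.25
0,425,-281,0,0.25
0,425,-281,0,0.25
0,425,-281,0,0.25' | python3 -m crank
python3 - <<'E'
from h import *
s=load("scene0.npz");t=load("top0.npz")
print("hinge top",plane(t,(250+167/4-.4,145+280/4-.4),122))
for X in ([480,0,404],[303,273,300]): print("to via", go(np.array(X)-[0,0,178],l=178)[0])
# rails: bright edges of machine bed in top: rows at two columns
g=cv2.cvtColor(t["color"],cv2.COLOR_RGB2GRAY)
for col in (200,215,230,245): 
    v=g[165:235,col].astype(int); d=np.diff(v); print(col,[(165+i+.5,d[i]) for i in np.where(abs(d)>45)[0]])
print("can top",plane(t,(295,112),150),"tub",plane(t,(266,132),60))
E
```

```text
time: 0.72
tool_pos: [356.7, -254.4, 404.6]
tcp_rot: [3.142, -0.0, 0.064]
contact_force: [0.2, -0.5, 1.3]
grip_width: 46.1
finger_force: 0.0
hinge top [522.1 -88.2 122. ]
to via [ 139.4 -246.     0.6]
to via [ -19.7 -529.8  104.6]
200 [(np.float64(174.5), np.int64(117)), (np.float64(184.5), np.int64(-69)), (np.float64(185.5), np.int64(78)), (np.float64(202.5), np.int64(-71)), (np.float64(203.5), np.int64(-49)), (np.float64(207.5), np.int64(108)), (np.float64(222.5), np.int64(-85)), (np.float64(223.5), np.int64(-53))]
215 [(np.float64(173.5), np.int64(73)), (np.float64(174.5), np.int64(55)), (np.float64(183.5), np.int64(-68)), (np.float64(201.5), np.int64(-47)), (np.float64(202.5), np.int64(-84)), (np.float64(206.5), np.int64(110)), (np.float64(222.5), np.int64(-122))]
230 [(np.float64(173.5), np.int64(97)), (np.float64(184.5), np.int64(79)), (np.float64(201.5), np.int64(-110)), (np.float64(205.5), np.int64(110)), (np.float64(206.5), np.int64(47)), (np.float64(221.5), np.int64(-127))]
245 [(np.float64(172.5), np.int64(126)), (np.float64(182.5), np.int64(-53)), (np.float64(183.5), np.int64(54)), (np.float64(200.5), np.int64(-69)), (np.float64(201.5), np.int64(-55)), (np.float64(204.5), np.int64(51)), (np.float64(205.5), np.int64(90)), (np.float64(220.5), np.int64(-84)), (np.float64(221.5), np.int64(-47))]
can top [ 786.1 -100.5  150. ] tub [766.4 -19.5  60. ]
```

```bash
echo '0,35,-62,0,0
0,70,-123,0,0
0,105,-185,0,0
0,139,-246,0,0
0,120,-300,0,0' | python3 -m crank
echo '0,-30,-50,30,0
0,-60,-100,50,0
0,-90,-150,70,0
0,-118,-196,90,0
0,-118,-196,90,0' | python3 -m crank
python3 - <<'E'
from h import *
print(bot.get_obs()["joint_positions"]);print("to above button", go([304.5,275,100],l=178)[0])
E
```

```text
time: 1.35
tool_pos: [459.4, 33.1, 404.2]
tcp_rot: [-3.142, -0.0, 0.065]
contact_force: [0.4, -0.1, -0.1]
grip_width: 0.8
finger_force: 0.0
time: 1.98
tool_pos: [325.0, 221.1, 313.3]
tcp_rot: [3.141, 0.004, 0.071]
contact_force: [0.1, 0.0, -0.6]
grip_width: 0.3
finger_force: 0.0
[0.4 0.2 2.  0.  0.9 1.9]
to above button [-15.8 -55.5  35.3]
```

```bash
echo '0,-16,-55.5,20,0
0,-16,-55.5,30,0
0,-16,-55.5,30,0
0,-16,-55.5,30,0' | python3 -m crank
python3 - <<'E'
from h import *
print(bot.get_obs()["joint_positions"]);print("to button", go([304.5,275,87.4],l=178)[0])
c=cap("top","b1")
a=cv2.resize(c["color"][225:315,100:220,::-1],None,fx=4,fy=4);
c=cap("scene","b1s")
b=cv2.resize(c["color"][110:200,360:480,::-1],None,fx=4,fy=4); cv2.imwrite("pics/b1t.png",np.vstack([a,b])[:600])
E
```

```text
time: 2.48
tool_pos: [309.1, 272.5, 285.1]
tcp_rot: [3.142, -0.001, 0.063]
contact_force: [0.9, 0.2, -0.1]
grip_width: 0.4
finger_force: 0.0
[ 0.5  0.3  2.  -0.   0.9  2. ]
to button [-4.6 -2.8 19.7]
```

View pics/b1t.png

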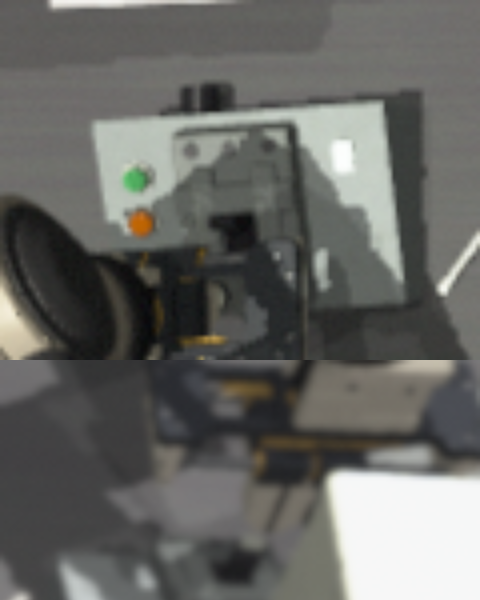

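```bash
echo '0,-4.6,-2.8,8,0
0,-4.6,-2.8,14,0
0,-4.6,-2.8,17,0
0,-4.6,-2.8,17,0' | python3 -m crank
echo '0,0,0,2,0
0,0,0,3,0
0,0,0,3,0' | python3 -m crank
echo '0,0,0,1,0
0,0,0,2,0
0,0,0,2,0' | python3 -m crank
```

```text
time: 3.08
tool_pos: [303.6, 275.9, 267.6]
tcp_rot: [3.141, 0.0, 0.065]
contact_force: [0.7, -1.3, 2.1]
grip_width: 0.6
finger_force: 1.2
time: 3.45
tool_pos: [303.7, 276.0, 264.9]
tcp_rot: [-3.141, -0.001, 0.065]
contact_force: [0.3, -0.8, 4.5]
grip_width: 0.5
finger_force: 2.1
time: 3.82
tool_pos: [303.9, 276.1, 264.0]
tcp_rot: [-3.141, -0.002, 0.065]
contact_force: [-1.5, -2.6, 16.8]
grip_width: 0.2
finger_force: 10.0
```

```bash
echo '0,0,0,2,0
0,0,0,2,0' | python3 -m crank; python3 - <<'E'
from h import *
c=cap("top","b2")
a=cv2.resize(c["color"][225:315,100:220,::-1],None,fx=4,fy=4)
b=cv2.resize(cv2.imread("pics/b1.png")[225:315,100:220],None,fx=4,fy=4);cv2.imwrite("pics/b2t.png",np.hstack([a,b])[:,60:860])
E
```

```text
time: 4.08
tool_pos: [303.9, 276.1, 263.1]
tcp_rot: [-3.14, -0.003, 0.065]
contact_force: [-5.2, -4.5, 33.4]
grip_width: 0.4
finger_force: 18.2
```

View pics/b2t.png

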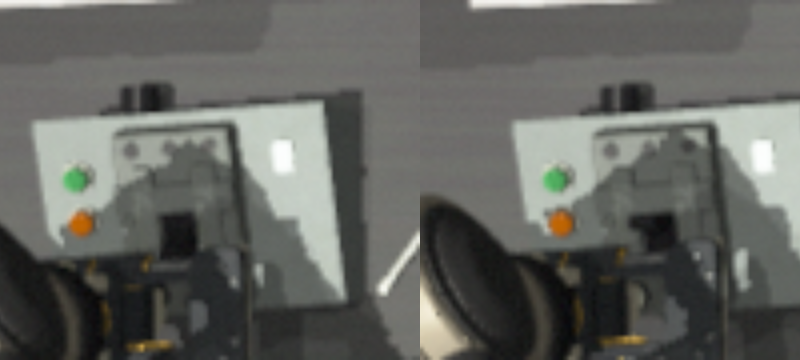

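```bash
echo '0,0,0,-20,0
0,0,0,-50,0
0,-15,20,-50,0
0,-15,40,-50,0
0,-15,40,-50,0' | python3 -m crank; python3 - <<'E'
from h import *
c=cap("top","b3")
a=cv2.resize(c["color"][225:315,100:200,::-1],None,fx=4,fy=4)
b=cv2.resize(cap("scene")["color"][110:200,360:460,::-1],None,fx=4,fy=4);cv2.imwrite("pics/b3t.png",np.hstack([a,b]))
E
```

```text
time: 4.75
tool_pos: [290.9, 234.4, 310.6]
tcp_rot: [3.141, 0.001, 0.063]
contact_force: [-0.0, -0.8, -0.6]
grip_width: 0.6
finger_force: 0.0
```

View pics/b3t.png

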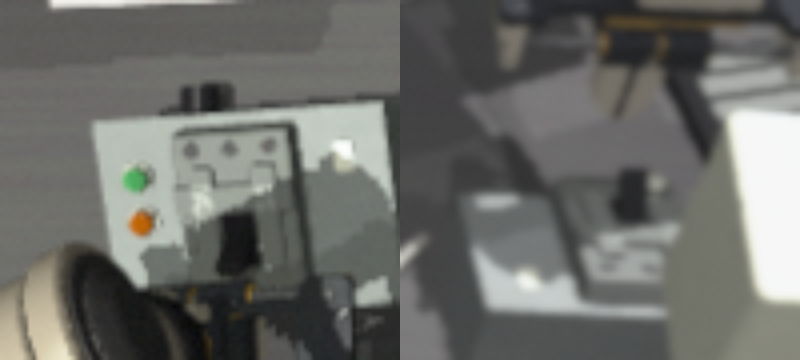

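```bash
python3 - <<'E'
from h import *
t=load("top0.npz");s=load("scene0.npz")
print(plane(t,(100+238/4-.4,225+66),117),tri(t,(100+238/4-.4,225+66),s,(360+232/4,110+172/4)))
print(go([304,249.6,106],l=178)[0])
E
```

```text
[332.4 245.4 117. ] (array([332.3, 248.1, 115.5]), np.float64(4.159611012687909))
[ 13.6 -13.4  26.7]
```

```bash
echo '0,13.6,-13.4,10,0
0,13.6,-13.4,26.7,0
0,13.6,-13.4,26.7,0' | python3 -m crank
echo '0,8,0,0,0
0,16,0,-3,0
0,24,0,-6,0
0,24,0,-6,0' | python3 -m crank
echo '0,6,0,-3,0
0,12,0,-6,0
0,18,0,-8,0
0,18,0,-8,0' | python3 -m crank
```

```text
time: 5.22
tool_pos: [303.6, 249.7, 283.0]
tcp_rot: [3.14, 0.003, 0.065]
contact_force: [0.5, -0.5, 1.2]
grip_width: 0.7
finger_force: 0.0
time: 5.72
tool_pos: [328.5, 250.9, 290.7]
tcp_rot: [-3.141, -0.001, 0.064]
contact_force: [-2.9, 0.2, 1.5]
grip_width: 0.2
finger_force: 1.0
time: 6.22
tool_pos: [346.2, 252.0, 298.1]
tcp_rot: [3.142, -0.0, 0.064]
contact_force: [-1.3, 0.4, 0.9]
grip_width: 0.7
finger_force: 0.7
```

```bash
echo '0,2,0,0,0
0,4,0,0,0
0,4,0,0,0' | python3 -m crank; echo '0,2,0,0,0
0,4,0,0,0
0,4,0,0,0' | python3 -m crank
```

```text
time: 6.6
tool_pos: [348.5, 252.2, 297.9]
tcp_rot: [3.141, 0.004, 0.065]
contact_force: [-8.3, -0.5, 7.6]
grip_width: 0.3
finger_force: 4.6
time: 6.98
tool_pos: [350.2, 252.3, 297.9]
tcp_rot: [3.14, 0.011, 0.065]
contact_force: [-21.9, 1.4, 19.5]
grip_width: 0.6
finger_force: 11.6
```

```bash
echo '0,-15,0,-5,0
0,-40,0,-40,0
0,-45,20,-80,0
0,-45,60,-100,0
0,-45,60,-100,0' | python3 -m crank; python3 - <<'E'
from h import *
c=cap("top","b4")
a=cv2.resize(c["color"][225:315,100:200,::-1],None,fx=4,fy=4)
b=cv2.resize(cap("scene")["color"][110:200,360:460,::-1],None,fx=4,fy=4);cv2.imwrite("pics/b4t.png",np.hstack([a,b]))
print(go([579,-87.3,230])[0])
E
```

```text
time: 7.6
tool_pos: [313.0, 188.4, 399.7]
tcp_rot: [-3.141, -0.005, 0.062]
contact_force: [0.1, -0.6, -0.5]
grip_width: 0.2
finger_force: 0.0
[247.9 293.3   9.4]
```

View pics/b4t.png

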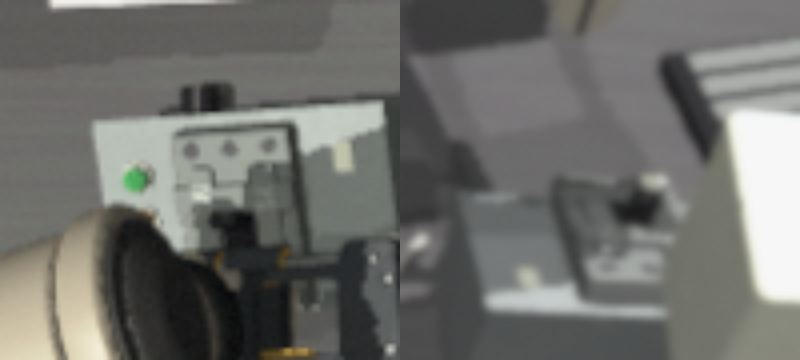

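```bash
echo '50,50,59,0,0
50,100,118,0,0
50,150,177,0,0
50,200,236,0,0
50,246,292,0,0.015' | python3 -m crank
echo '50,0,0,0,0' | python3 -m crank
python3 - <<'E'
from h import *
t=load("top0.npz");s=load("scene0.npz")
p=(290.2,198.);q=(272.,217.)
print(plane(t,p,122),plane(s,q,122),tri(t,p,s,q))
# handle centreline: dark px in row bands
g=cv2.cvtColor(t["color"],cv2.COLOR_RGB2GRAY)
for r in (192,196,200,204,208):
    x=np.arange(280,302); w=(g[r,280:302]<60)
    print(r,x[w].mean() if w.any() else None,w.sum(),plane(t,(x[w].mean(),r),122) if w.any() else "")
g=cv2.cvtColor(s["color"],cv2.COLOR_RGB2GRAY)
for r in (208,213,218,223):
    x=np.arange(262,284); w=(g[r,262:284]<60)
    print(r,w.sum(),plane(s,(x[w].mean(),r),122) if w.any() else "")
print(go([579,-86,131])[0])
E
```

```text
time: 8.32
tool_pos: [531.0, -36.2, 396.7]
tcp_rot: [-3.141, 0.001, 0.05]
contact_force: [1.1, 1.4, 0.5]
grip_width: 45.8
finger_force: 0.0
time: 8.45
tool_pos: [531.9, -37.7, 395.7]
tcp_rot: [3.142, 0.002, 0.047]
contact_force: [-0.5, 1.1, -0.8]
grip_width: 49.2
finger_force: 0.0
[565.1 -85.7 122. ] [566.1 -85.6 122. ] (array([565.4, -85.7, 120.8]), np.float64(0.045231806379282195))
192 289.2 5 [580.9 -83.3 122. ]
196 291.0 3 [570.3 -87.8 122. ]
200 289.8 5 [559.9 -84.7 122. ]
204 290.2 5 [549.5 -85.6 122. ]
208 291.0 4 [539.1 -87.5 122. ]
208 9 [542.1 -86.3 122. ]
213 8 [555.5 -85.8 122. ]
218 7 [568.7 -85.3 122. ]
223 3 [581.8 -85.1 122. ]
[ 45.2  50.5 105.6]
```

```bash
echo '50,45.2,50.5,0,0
50,45.2,50.5,0,0
50,45.2,50.5,55,0
50,45.2,50.5,90,0
50,45.2,50.5,105.6,0' | python3 -m crank
echo '50,0,0,0,0
10,0,0,0,0
10,0,0,0,0
10,0,0,0,0' | python3 -m crank
```

```text
time: 9.07
tool_pos: [576.2, -82.0, 290.0]
tcp_rot: [-3.14, 0.004, 0.051]
contact_force: [0.5, 0.3, 0.7]
grip_width: 50.1
finger_force: 0.0
time: 9.57
tool_pos: [577.2, -83.8, 293.4]
tcp_rot: [3.141, -0.002, 0.05]
contact_force: [3.2, -5.7, -0.5]
grip_width: 24.7
finger_force: 2.9
```

```bash
echo '10,0,0,0,0
10,0,0,0,0
10,0,0,0,0' | python3 -m crank
```

```text
time: 9.95
tool_pos: [577.3, -84.8, 293.3]
tcp_rot: [3.139, -0.002, 0.049]
contact_force: [-0.2, -4.8, 0.8]
grip_width: 20.8
finger_force: 30.0
```

```bash
echo '10,-1,1,-10,0
10,-3.5,1,-19.8,0
10,-7.8,1,-29,0
10,-13.6,1,-37.3,0
10,-20.7,1,-44.4,0' | python3 -m crank
echo '10,-8.3,0,-5.8,0
10,-17.5,0,-10,0
10,-27,0,-12.7,0
10,-37,0,-13.6,0
10,-40,0,-13.6,0' | python3 -m crank
echo '10,0,0,0,0' | python3 -m crank
```

```text
time: 10.58
tool_pos: [556.2, -86.0, 337.7]
tcp_rot: [3.141, -0.001, 0.05]
contact_force: [2.4, -5.1, -3.8]
grip_width: 20.8
finger_force: 30.0
time: 11.2
tool_pos: [516.5, -87.5, 352.8]
tcp_rot: [3.141, -0.005, 0.05]
contact_force: [3.0, -1.0, 8.8]
grip_width: 16.8
finger_force: 28.2
time: 11.32
tool_pos: [516.6, -87.5, 352.8]
tcp_rot: [3.141, -0.005, 0.05]
contact_force: [2.5, -0.7, 8.6]
grip_width: 16.7
finger_force: 28.2
```

```bash
python3 - <<'E'
from h import *
a=cv2.resize(cap("top")["color"][140:230,240:340,::-1],None,fx=4,fy=4)
b=cv2.resize(cap("scene")["color"][160:250,220:320,::-1],None,fx=4,fy=4);cv2.imwrite("pics/w1.png",np.hstack([a,b]))
E
```

```text
(no output)
```

View pics/w1.png

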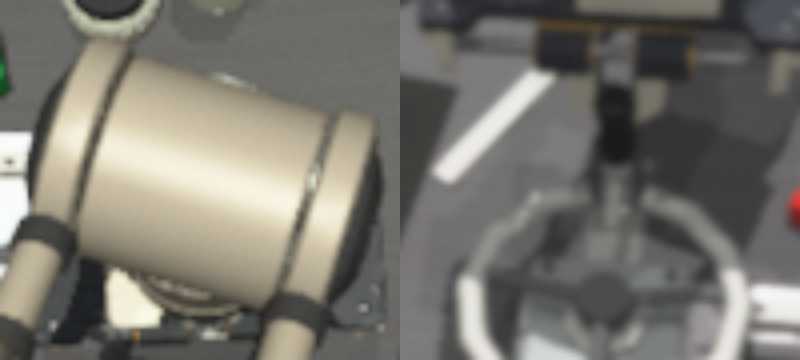

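```bash
python3 - <<'E'
from h import *
s=load("scene0.npz")
for th in (50,60,70,80,90):
    a=np.radians(th)
    print(th,[(proj(s,np.array([519.3+r*np.cos(a),-88.7,122+r*np.sin(a)]))-[220,160])*4+[400,0] for r in (0,14,45,88)])
R=np.array([516.6,-87.5,0]);print([(proj(s,R+[0,0,z])-[220,160])*4+[400,0] for z in (175,194)])
E
```

```text
50 [array([612.8, 158.3]), array([610.7, 160.5]), array([606.1, 165.6]), array([599.1, 173.2])]
60 [array([612.8, 158.3]), array([611.2, 156.2]), array([607.5, 151.2]), array([602. , 143.7])]
70 [array([612.8, 158.3]), array([611.7, 151.9]), array([609.1, 137. ]), array([605.3, 114.8])]
80 [array([612.8, 158.3]), array([612.2, 147.8]), array([610.8, 123.6]), array([608.8,  87.5])]
90 [array([612.8, 158.3]), array([612.7, 144.1]), array([612.5, 111.4]), array([612.3,  62.9])]
[array([615.3,  98.9]), array([615.3,  77.6])]
```

```bash
echo '30,4,0,4,0
30,14,0,13,0
10,14,0,13,0
10,14,0,13,0
10,14,0,13,0' | python3 -m crank
```

```text
time: 12.05
tool_pos: [530.2, -86.8, 336.5]
tcp_rot: [-3.141, 0.002, 0.05]
contact_force: [1.1, 0.2, -8.9]
grip_width: 20.6
finger_force: 30.0
```

```bash
echo '10,-5,0,-3,0
10,-9,0,-4,0
10,-13,0,-5,0
10,-15,0,-5,0' | python3 -m crank; python3 - <<'E'
from h import *
c=cap("scene");np.savez("w2.npz",**c)
b=cv2.resize(c["color"][160:250,220:320,::-1],None,fx=4,fy=4);cv2.imwrite("pics/w2.png",b)
E
```

```text
time: 12.55
tool_pos: [518.7, -87.5, 340.1]
tcp_rot: [-3.141, -0.01, 0.049]
contact_force: [30.8, 2.1, -35.7]
grip_width: 21.1
finger_force: 30.0
```

View pics/w2.png

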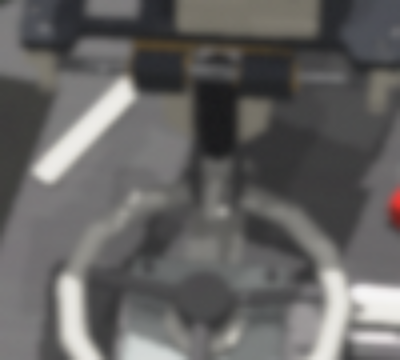

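```bash
echo '40,0,0,0,0
40,3,0,0,0
40,3,0,0,0
40,3,0,0,0' | python3 -m crank; python3 - <<'E'
from h import *
c=cap("scene","w3")
g=cv2.cvtColor(c["color"],cv2.COLOR_RGB2GRAY); print(g[172:206:2,264:284])
print(go([519.3,-88.3,182])[0])
E
```

```text
time: 13.1
tool_pos: [518.3, -87.6, 342.8]
tcp_rot: [3.141, -0.0, 0.05]
contact_force: [0.1, -0.5, -0.6]
grip_width: 39.9
finger_force: 0.0
[[ 67  58  54  50  56  74  94 106 111 111 109 110 111 111 111 111 109 108 105  97]
 [ 74  70  66  68  78  88  96  96  93  89  88  90  94 100 104 106 105 105 103  95]
 [ 86  88  90  91  91  92  95  97  98 100  99  98  96  94  92  90  89  90  89  86]
 [ 68  79  89  90  80  68  58  55  57  60  62  63  63  63  66  70  80  84  82  79]
 [ 67  87 103 105  90  65  40  33  30  30  32  30  31  34  44  65  82  85  73  61]
 [ 70  88 106 109  99  76  49  32  28  29  28  29  27  31  45  63  69  63  53  47]
 [ 72  90 108 113 107  88  60  38  30  28  31  27  29  30  41  51  56  53  51  59]
 [ 74  90 108 113 108  90  65  40  29  28  28  28  30  30  37  46  51  52  50  64]
 [ 77  91 107 112 106  88  60  36  27  27  27  29  28  29  36  44  49  51  52  67]
 [ 83  95 108 112 106  87  58  37  29  28  28  27  26  29  35  44  50  51  53  68]
 [102 106 111 110 100  79  51  33  28  28  27  29  27  29  35  44  52  53  54  66]
 [120 117 113 102  82  59  40  29  28  27  29  27  29  29  35  45  49  52  53  56]
 [122 121 114  94  69  51  38  32  28  30  26  27  27  31  39  46  51  50  51  51]
 [123 116 104  84  62  52  47  43  41  36  33  34  36  41  46  49  51  52  52  52]
 [118 110  95  76  60  59  72  85  86  80  76  77  80  74  64  55  58  68  69  61]
 [110  93  74  60  53  57  70  87  97  99 100  99  93  80  64  55  58  67  70  64]
 [ 96  80  66  56  52  54  65  83 103 112 109  96  84  71  58  51  52  55  58  57]]
[0.9 0.7 1.8]
```

```bash
echo '40,0.9,0.7,1.8,0
10,0.9,0.7,1.8,0
10,0.9,0.7,1.8,0
10,0.9,0.7,1.8,0' | python3 -m crank
echo '10,0,0,0,0
10,0,0,0,0
10,0,0,0,0' | python3 -m crank
echo '10,5.9,-29.8,0,0
10,22.8,-55.2,0,0
10,48.2,-72.1,0,0
10,78,-78,0,0
10,78,-78,0,0' | python3 -m crank
```

```text
time: 13.65
tool_pos: [519.3, -88.2, 340.6]
tcp_rot: [3.142, 0.0, 0.05]
contact_force: [-0.3, 0.2, 1.1]
grip_width: 21.2
finger_force: 30.0
time: 14.02
tool_pos: [519.3, -88.2, 340.6]
tcp_rot: [3.142, 0.0, 0.05]
contact_force: [-0.7, 1.6, 0.4]
grip_width: 21.2
finger_force: 30.0
time: 14.65
tool_pos: [595.3, -6.8, 340.7]
tcp_rot: [3.139, -0.003, 0.051]
contact_force: [1.3, -3.5, 0.9]
grip_width: 21.3
finger_force: 30.0
```

Cranking works; on with the rest of the two turns.

```bash
echo '10,29.8,5.9,0,0
10,55.2,22.8,0,0
10,72.1,48.2,0,0
10,78,78,0,0
10,78,78,0,0' | python3 -m crank
echo '10,-5.9,29.8,0,0
10,-22.8,55.2,0,0
10,-48.2,72.1,0,0
10,-78,78,0,0
10,-78,78,0,0' | python3 -m crank
echo '10,-29.8,-5.9,0,0
10,-55.2,-22.8,0,0
10,-72.1,-48.2,0,0
10,-78,-78,0,0
10,-78,-78,0,0' | python3 -m crank
```

```text
time: 15.28
tool_pos: [675.1, -83.1, 340.7]
tcp_rot: [3.14, 0.001, 0.047]
contact_force: [-2.0, -2.8, 2.9]
grip_width: 21.0
finger_force: 30.0
time: 15.9
tool_pos: [599.4, -163.0, 340.7]
tcp_rot: [3.141, 0.002, 0.048]
contact_force: [-1.0, -3.0, -1.1]
grip_width: 21.0
finger_force: 30.0
time: 16.52
tool_pos: [518.8, -86.0, 340.7]
tcp_rot: [-3.14, 0.001, 0.052]
contact_force: [-2.6, 2.1, 1.6]
grip_width: 21.2
finger_force: 30.0
```

```bash
echo '10,5.9,-29.8,0,0
10,22.8,-55.2,0,0
10,48.2,-72.1,0,0
10,78,-78,0,0
10,78,-78,0,0' | python3 -m crank
echo '10,29.8,5.9,0,0
10,55.2,22.8,0,0
10,72.1,48.2,0,0
10,78,78,0,0
10,78,78,0,0' | python3 -m crank
echo '10,-5.9,29.8,0,0
10,-22.8,55.2,0,0
10,-48.2,72.1,0,0
10,-78,78,0,0
10,-78,78,0,0' | python3 -m crank
echo '10,-29.8,-5.9,0,0
10,-55.2,-22.8,0,0
10,-72.1,-48.2,0,0
10,-78,-78,0,0
10,-78,-78,0,0' | python3 -m crank
```

```text
time: 17.15
tool_pos: [595.8, -6.8, 340.7]
tcp_rot: [3.139, -0.004, 0.051]
contact_force: [1.7, -3.7, 1.3]
grip_width: 21.1
finger_force: 30.0
time: 17.77
tool_pos: [675.3, -83.3, 340.7]
tcp_rot: [3.14, 0.001, 0.047]
contact_force: [-3.7, -1.9, 3.0]
grip_width: 21.0
finger_force: 30.0
time: 18.4
tool_pos: [599.8, -163.2, 340.7]
tcp_rot: [3.141, 0.002, 0.048]
contact_force: [-2.0, -2.5, -0.1]
grip_width: 20.9
finger_force: 30.0
time: 19.02
tool_pos: [519.1, -87.2, 340.7]
tcp_rot: [3.141, 0.002, 0.052]
contact_force: [-4.2, 0.1, 3.2]
grip_width: 21.0
finger_force: 30.0
```

```bash
echo '10,0.5,-3,0,0
10,0.5,-3,0,0' | python3 -m crank
echo '40,0,0,0,0
40,0,0,0,0
50,0,0,-40,0
50,0,0,-90,0
50,-60,60,-90,0' | python3 -m crank
echo '60,-62,0,0,0
60,-110,60,0,0
60,-110,110,0,0
60,-110,110,0,0
60,-110,110,0,0' | python3 -m crank
python3 - <<'E'
from h import *
t=cap("top","c1t");s=cap("scene","c1s");np.savez("top1.npz",**t);np.savez("scene1.npz",**s)
a=cv2.resize(t["color"][140:290,180:430,::-1],None,fx=3.2,fy=3.2);cv2.imwrite("pics/c1.png",a)
b=cv2.resize(s["color"][150:300,140:440,::-1],None,fx=2.6,fy=2.6);cv2.imwrite("pics/c1b.png",b)
E
```

```text
time: 19.27
tool_pos: [519.7, -86.4, 340.7]
tcp_rot: [3.139, 0.002, 0.05]
contact_force: [-5.8, -7.3, 5.0]
grip_width: 21.1
finger_force: 30.0
time: 19.9
tool_pos: [479.9, -130.6, 434.4]
tcp_rot: [3.138, -0.009, 0.055]
contact_force: [0.3, -1.5, 0.1]
grip_width: 50.1
finger_force: 0.0
time: 20.52
tool_pos: [373.6, -246.9, 430.4]
tcp_rot: [-3.141, -0.0, 0.049]
contact_force: [0.4, 0.9, -0.2]
grip_width: 60.1
finger_force: 0.0
```

View pics/c1.png

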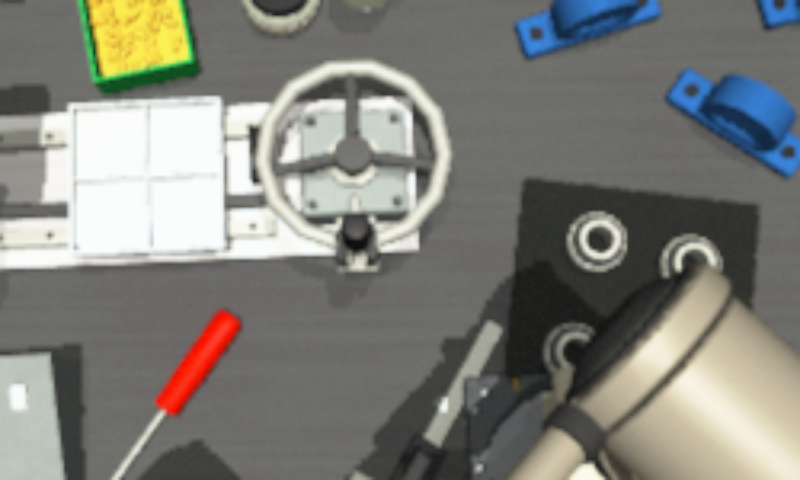

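View pics/c1b.png

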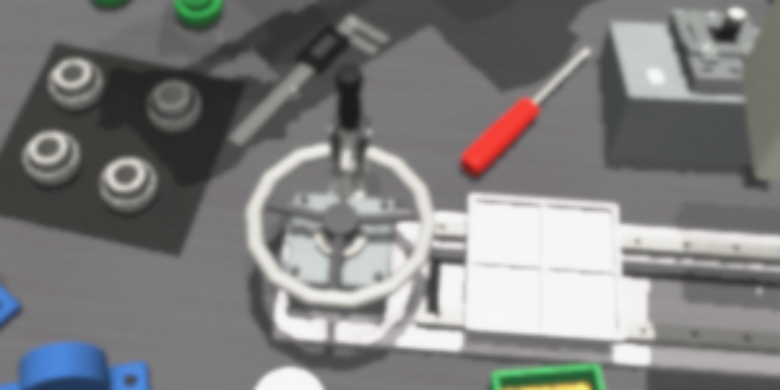

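```bash
cat >> h.py <<'E'
def bores(c,pts,win=13,k=6):
    """centre of the inner ring's rim (outer outline of brightest blob) and hole near each guess"""
    out=[]
    for p in pts:
        x,y=int(p[0])-win,int(p[1])-win
        g=cv2.cvtColor(c["color"],cv2.COLOR_RGB2GRAY)[y:y+2*win+1,x:x+2*win+1]
        G=cv2.resize(g,None,fx=k,fy=k,interpolation=cv2.INTER_CUBIC)
        G=cv2.GaussianBlur(G,(0,0),2)
        th,_=cv2.threshold(G,0,255,cv2.THRESH_OTSU)
        best=None
        for f in (1.0,1.15,1.3,.85,.7):
            cs,h=cv2.findContours((G>th*f).astype(np.uint8),cv2.RETR_CCOMP,cv2.CHAIN_APPROX_NONE)
            for i,q in enumerate(cs):
                if h[0][i][3]>=0 and len(q)>12:
                    a=cv2.contourArea(q)/k/k; e=cv2.fitEllipse(q)
                    d=np.hypot(*(np.array(e[0])/k-win))
                    if a>12 and a<110 and d<7 and (best is None or a>best[1]): best=(np.array(e[0]),a,f)
        out.append(None if best is None else ((best[0]+.5)/k-.5+[x,y],best[1],best[2]))
    return out
E
python3 - <<'E'
from h import *
t0=load("top0.npz");s0=load("scene0.npz");t=load("top1.npz");s=load("scene1.npz")
A=bores(t0,[(367,214),(397,222),(360,250),(398,255)]);B=bores(s0,[(160,209),(169,181),(189,219),(207,189)])
A1=bores(t,[(367,214),(397,222),(360,250)]);B1=bores(s,[(159,209),(169,181),(189,219),(207,189)])
print(A,A1,B,B1,sep="\n")
for a in A:
    if a is None: continue
    for j,b in enumerate(B):
        if b is None: continue
        X,e=tri(t0,a[0],s0,b[0])
        if e<12 and 0<X[2]<70: print(a[0],j,X,e,plane(t0,a[0],37))
p=(180+149/3.2-.4,140+176/3.2-.4);q=(140+544/2.6-.4,150+266/2.6-.4)
print("pallet",tri(t,p,s,q),plane(t,p,51.5),plane(s,q,51.5))
for u,v in ((68,103),(222,97),(228,250),(74,258)): print(plane(t,(180+u/3.2-.4,140+v/3.2-.4),51.5))
for u,v in ((466,195),(618,205),(620,338),(467,330)): print(plane(s,(140+u/2.6-.4,150+v/2.6-.4),51.5))
E
```

```text
[(array([367. , 214.3]), 53.18055555555555, 1.3), (array([396.7, 221.7]), 54.97222222222222, 1.3), (array([359.7, 249.6]), 55.986111111111114, 1.3), (array([398.5, 254.7]), 56.916666666666664, 1.3)]
[(array([367. , 214.3]), 53.541666666666664, 1.3), None, (array([355. , 248.4]), 25.73611111111111, 1.0)]
[(array([159.1, 209.7]), 48.97222222222222, 1.0), (array([169. , 181.8]), 43.861111111111114, 1.0), (array([187.9, 216.7]), 48.111111111111114, 1.3), (array([205.6, 186. ]), 37.61111111111111, 1.3)]
[(array([159.1, 209.8]), 49.083333333333336, 1.0), (array([169.1, 181.3]), 40.875, 1.0), (array([187.9, 216.7]), 46.958333333333336, 1.3), None]
[367.  214.3] 2 [ 533.8 -297.1   33.1] 0.5131934697554251 [ 533.2 -296.1   37. ]
[396.7 221.7] 0 [ 514.  -379.1   19.4] 2.8920324062240463 [ 512.1 -375.8   37. ]
[359.7 249.6] 3 [ 437.1 -273.3   33.2] 0.5825159301345817 [ 436.9 -272.4   37. ]
[398.5 254.7] 1 [ 423.  -378.9   15.9] 4.842881056297626 [ 422.5 -375.7   37. ]
pallet (array([591.3,  94.2,  45. ]), np.float64(3.25771052205315)) [590.   91.4  51.5] [594.6  95.   51.5]
[656.  163.8  51.5]
[659.5  28.6  51.5]
[524.8  22.5  51.5]
[519.1 154.8  51.5]
[529.6  21.9  51.5]
[523.6 160.6  51.5]
[656.  161.1  51.5]
[663.9  31.4  51.5]
```

```bash
python3 - <<'E'
from h import *
from scipy.ndimage import map_coordinates
t=load("top1.npz");s=load("scene1.npz")
yaw=.047;ex=np.array([np.cos(yaw),np.sin(yaw),0]);ey=np.array([-np.sin(yaw),np.cos(yaw),0]);C=np.array([591,93,51.5])
for n,c in (("top",t),("scene",s)):
    g=cv2.cvtColor(c["color"],cv2.COLOR_RGB2GRAY).astype(float)
    for nm,a,b in (("x",ex,ey),("y",ey,ex)):
        u=np.arange(-80,81,2.); P=[]
        for k in (-45,-38,-32,-25,25,32,38,45):
            q=np.array([proj(c,C+a*v+b*k) for v in u]); P.append(map_coordinates(g,[q[:,1],q[:,0]],order=1))
        P=np.mean(P,0); print(n,nm); print(" ".join(f"{int(v)}:{int(p)}" for v,p in zip(u,P)))
E
```

```text
top x
-80:90 -78:115 -76:181 -74:220 -72:212 -70:191 -68:206 -66:235 -64:249 -62:251 -60:251 -58:252 -56:252 -54:252 -52:252 -50:252 -48:252 -46:252 -44:252 -42:252 -40:251 -38:251 -36:252 -34:252 -32:252 -30:252 -28:252 -26:252 -24:252 -22:252 -20:252 -18:252 -16:252 -14:252 -12:252 -10:252 -8:249 -6:242 -4:233 -2:235 0:244 2:249 4:251 6:251 8:251 10:251 12:251 14:251 16:251 18:251 20:251 22:251 24:251 26:251 28:251 30:252 32:251 34:251 36:251 38:251 40:251 42:252 44:251 46:251 48:251 50:251 52:251 54:251 56:250 58:240 60:223 62:219 64:228 66:213 68:164 70:119 72:104 74:100 76:92 78:87 80:83
top y
-80:207 -78:207 -76:207 -74:207 -72:206 -70:180 -68:168 -66:182 -64:235 -62:248 -60:251 -58:251 -56:252 -54:252 -52:252 -50:252 -48:252 -46:252 -44:252 -42:252 -40:252 -38:252 -36:252 -34:251 -32:251 -30:251 -28:251 -26:251 -24:252 -22:252 -20:252 -18:252 -16:251 -14:251 -12:251 -10:252 -8:252 -6:252 -4:245 -2:236 0:242 2:248 4:251 6:251 8:251 10:251 12:251 14:251 16:252 18:252 20:252 22:251 24:251 26:251 28:252 30:252 32:251 34:251 36:251 38:251 40:251 42:251 44:251 46:251 48:251 50:251 5
[... 615 characters left out ...]
246 56:246 58:246 60:246 62:246 64:245 66:243 68:227 70:184 72:137 74:114 76:110 78:112 80:120
scene y
-80:236 -78:236 -76:236 -74:235 -72:232 -70:223 -68:215 -66:225 -64:238 -62:244 -60:245 -58:246 -56:246 -54:246 -52:246 -50:246 -48:246 -46:246 -44:246 -42:246 -40:246 -38:246 -36:246 -34:246 -32:246 -30:246 -28:246 -26:246 -24:246 -22:246 -20:246 -18:246 -16:246 -14:246 -12:246 -10:246 -8:246 -6:245 -4:243 -2:240 0:241 2:244 4:245 6:246 8:246 10:246 12:246 14:246 16:246 18:246 20:246 22:246 24:246 26:246 28:246 30:246 32:246 34:246 36:246 38:246 40:246 42:246 44:246 46:246 48:246 50:246 52:246 54:246 56:246 58:245 60:244 62:240 64:237 66:239 68:241 70:239 72:235 74:232 76:232 78:231 80:230
```

```bash
python3 - <<'E'
from h import *
t=load("top1.npz")
for z in (255,350): print([plane(t,p,z) for p in ((156,145),(156,195),(92,190))])
print("b1",go([437,-272.5,110])[0],"b1z",110-46.5)
E
```

```text
[array([667.7, 221.6, 255. ]), array([550.4, 216. , 255. ]), array([563.7, 363.8, 255. ])]
[array([635.7, 187.4, 350. ]), array([531.3, 182.4, 350. ]), array([543.2, 313.9, 350. ])]
b1 [ 61.7  29.9 161.5] b1z 63.5
```

```bash
python3 - <<'E'
from h import *
t=load("top1.npz");s=load("scene1.npz")
for z in (430,480,530): 
    print(z,(proj(t,[373.6,-246.9,z])-[180,140])*3.2,proj(s,[373.6,-246.9,z]))
a=cv2.resize(cv2.imread("pics/c1s.png")[0:300,50:450],None,fx=1.6,fy=1.6);b=cv2.resize(cv2.imread("pics/c1t.png")[200:420,250:560],None,fx=1.6,fy=1.6)
cv2.imwrite("pics/arm.png",a)
E
```

```text
430 [657.3 429.1] [198.7  34.5]
480 [681.2 429.7] [194.6   9.6]
530 [709.1 430.3] [190.  -18.1]
```

View pics/arm.png

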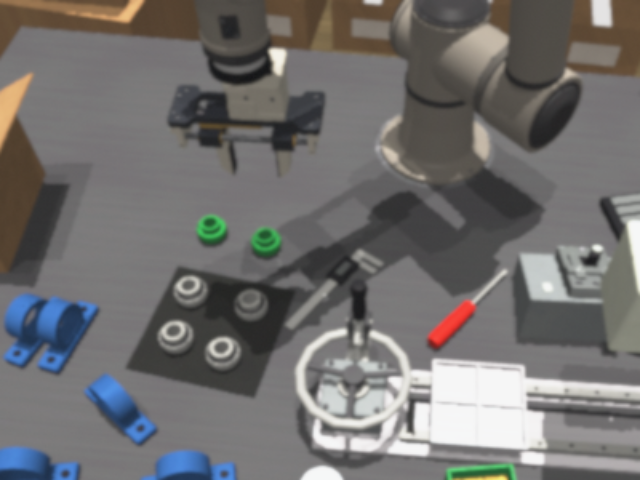

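```bash
echo '60,20,10,20,-0.188
60,40,20,40,-0.376
60,62,30,60,-0.564
60,62,30,80,-0.752
60,62,30,100,-0.94' | python3 -m crank
echo '60,0,0,20,-0.188
60,0,0,30,-0.376
60,0,0,30,-0.564
60,0,0,30,-0.61
60,0,0,30,-0.61' | python3 -m crank
python3 - <<'E'
from h import *
print(go([437,-272.5,46.5])[0]);s=cap("scene","d1");print(bores(s,[(205.6,186)]))
b=cv2.resize(s["color"][120:270,100:300,::-1],None,fx=4,fy=4);cv2.imwrite("pics/d1c.png",b)
E
```

```text
time: 21.25
tool_pos: [437.7, -272.3, 329.9]
tcp_rot: [-3.141, -0.0, 0.996]
contact_force: [0.3, -0.3, -0.7]
grip_width: 60.3
finger_force: 0.0
time: 21.88
tool_pos: [437.4, -272.6, 300.7]
tcp_rot: [3.141, -0.0, 1.599]
contact_force: [-0.1, 0.0, 0.3]
grip_width: 59.9
finger_force: 0.0
[ 0.1 -0.4 95.2]
[None]
```

```bash
echo '56,0,-0.4,50,0
56,0,-0.4,80,0
56,0,-0.4,95,0
56,0,-0.4,95,0
25,0,-0.4,95,0' | python3 -m crank
echo '25,0,0,0,0
25,0,0,0,0
25,0,0,0,0' | python3 -m crank
```

```text
time: 22.55
tool_pos: [436.9, -274.0, 206.7]
tcp_rot: [3.14, 0.001, 1.597]
contact_force: [-0.3, 0.5, 0.5]
grip_width: 49.6
finger_force: 0.0
time: 22.92
tool_pos: [436.7, -274.0, 206.5]
tcp_rot: [3.14, 0.001, 1.597]
contact_force: [-0.2, 1.1, 6.8]
grip_width: 32.7
finger_force: 30.0
```

```bash
echo '25,0,0,-10,0
25,0,0,-40,0
25,0,0,-80,0
25,0,0,-130,0
25,0,0,-190,0' | python3 -m crank
python3 - <<'E'
from h import *
s=cap("scene","d2");t=cap("top");o=bot.get_obs();print(o["tool_pos"],o["grip_width"])
a=cv2.resize(s["color"][60:220,120:320,::-1],None,fx=3,fy=3);b=t["color"][200:270,340:420,::-1];b=cv2.resize(b,None,fx=2.5,fy=2.5)
im=np.zeros((480,800,3),np.uint8);im[:,:600]=a;im[:175,600:800]=b;cv2.imwrite("pics/d2c.png",im)
for z in (197,231,241): print((proj(s,[o["tool_pos"][0],o["tool_pos"][1],z-238+o["tool_pos"][2]-159])-[120,60])*3)
print(bores(t,[(367,214),(397,222),(398,255)]))
E
```

```text
time: 23.55
tool_pos: [435.8, -273.4, 396.7]
tcp_rot: [-3.139, -0.002, 1.597]
contact_force: [-0.1, -1.1, -2.3]
grip_width: 32.7
finger_force: 30.0
[ 437.  -274.2  402.3] 32.81711181565978
[226.1 242.7]
[218.9 210.7]
[216.8 200.9]
[(array([365.2, 214.2]), 18.47222222222222, 0.7), None, None]
```

View pics/d2c.png

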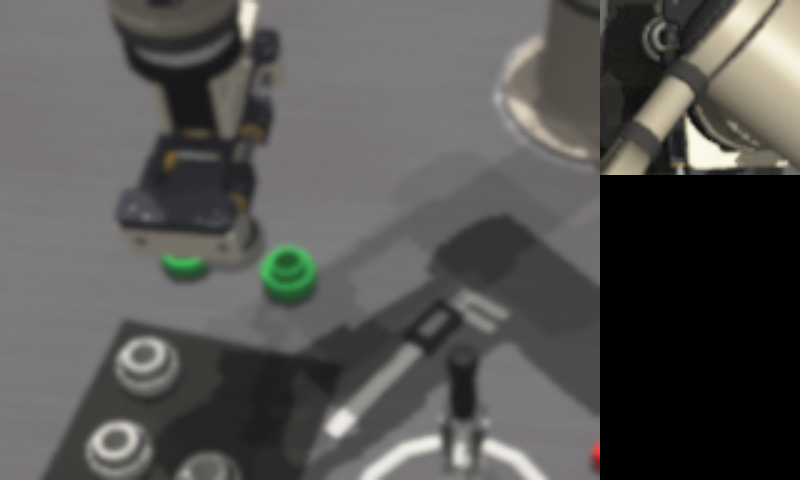

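```bash
echo '25,0,60,0,0
25,5,120,0,0
25,30,165,0,0
25,80,185,0,0
25,140,186,0,0' | python3 -m crank
echo '25,60,0,0,0
25,120,0,0,0
25,180,0,0,0
25,240,0,0,0
25,255,0,0,0' | python3 -m crank
echo '25,0,0,0,0
25,0,0,20,0' | python3 -m crank
python3 - <<'E'
from h import *
print(go([622.6,126,88.5])[0],bot.get_obs()["grip_width"])
t=cap("top");np.savez("t2.npz",**t)
print(bores(t,[(367,214),(397,222),(398,255)]),[plane(t,b[0],37) for b in bores(t,[(367,214),(397,222),(398,255)]) if b])
E
```

```text
time: 24.28
tool_pos: [619.5, -127.8, 393.2]
tcp_rot: [-3.139, -0.001, 1.597]
contact_force: [1.0, 0.4, -2.4]
grip_width: 33.0
finger_force: 30.0
time: 24.9
tool_pos: [611.0, 129.6, 394.4]
tcp_rot: [-3.139, -0.001, 1.602]
contact_force: [0.0, -1.2, -1.3]
grip_width: 32.8
finger_force: 30.0
time: 25.15
tool_pos: [612.3, 124.4, 376.4]
tcp_rot: [3.139, 0.001, 1.596]
contact_force: [0.3, 0.3, -3.0]
grip_width: 33.1
finger_force: 30.0
[  1.5   9.5 129. ] 33.050276814176236
[(array([367. , 214.3]), 53.291666666666664, 1.3), (array([396.7, 221.7]), 54.861111111111114, 1.3), (array([398.4, 254.7]), 57.0, 1.3)] [array([ 533.2, -296.1,   37. ]), array([ 512.1, -375.8,   37. ]), array([ 422.5, -375.7,   37. ])]
```

```bash
echo '25,1.5,9.5,30,0
25,1.5,9.5,60,0
25,1.5,9.5,90,0
25,1.5,9.5,112,0
25,1.5,9.5,118,0' | python3 -m crank
echo '25,0,0,4,0
25,0,0,8,0
25,0,0,10,0
25,0,0,10,0' | python3 -m crank
echo '25,0,0,1,0
25,0,0,2,0
25,0,0,2,0' | python3 -m crank
```

```text
time: 25.82
tool_pos: [621.2, 125.9, 255.9]
tcp_rot: [-3.138, 0.001, 1.595]
contact_force: [0.2, 0.1, -2.3]
grip_width: 32.7
finger_force: 30.0
time: 26.32
tool_pos: [621.3, 127.8, 247.8]
tcp_rot: [3.141, 0.0, 1.597]
contact_force: [0.6, -0.4, -2.7]
grip_width: 32.9
finger_force: 30.0
time: 26.7
tool_pos: [621.3, 127.9, 247.5]
tcp_rot: [3.14, 0.0, 1.598]
contact_force: [-4.2, -0.2, 8.9]
grip_width: 32.5
finger_force: 30.0
```

```bash
echo '44,0,0,0,0
44,0,0,0,0
44,0,0,-30,0
44,0,0,-90,0
44,0,0,-150,0' | python3 -m crank
echo '60,-60,0,0,0
60,-120,0,0,0
60,-180,0,0,0
60,-240,-5,0,0
60,-300,-15,0,0' | python3 -m crank
echo '60,-60,-30,0,0
60,-110,-50,0,0
60,-123,-75,0,0
60,-123,-75,0,0' | python3 -m crank
python3 - <<'E'
from h import *
t=cap("top");s=cap("scene");np.savez("t3.npz",**t);np.savez("s3.npz",**s)
A=bores(t,[proj(t,[622,129,78])]);B=bores(s,[proj(s,[622,129,78])]);print(A,B)
if A[0]: print(plane(t,A[0][0],78))
if A[0] and B[0]: print(tri(t,A[0][0],s,B[0][0]))
print(go([533.4,-296.3,46.5])[0])
B=bores(s,[proj(s,[533.4,-296.3,37])]);print(B,[proj(s,[533.4,-296.3,37])])
E
```

```text
time: 27.32
tool_pos: [621.3, 127.7, 396.8]
tcp_rot: [-3.141, 0.0, 1.597]
contact_force: [0.2, 0.1, 0.2]
grip_width: 43.9
finger_force: 0.0
time: 27.95
tool_pos: [614.1, -174.5, 395.5]
tcp_rot: [3.141, 0.0, 1.597]
contact_force: [0.7, 0.6, -0.6]
grip_width: 59.8
finger_force: 0.0
time: 28.45
tool_pos: [541.3, -299.0, 395.6]
tcp_rot: [-3.141, 0.0, 1.594]
contact_force: [0.0, 0.8, 1.6]
grip_width: 59.6
finger_force: 0.0
[(array([211.6, 182.4]), 60.888888888888886, 0.7)] [(array([366. , 259.2]), 91.8888888888889, 1.15)]
[618.9 127.2  78. ]
(array([620.1, 129.5,  72.8]), np.float64(2.2887507615305385))
[  1.2  -9.7 190.2]
[(array([186.9, 218.6]), 26.444444444444443, 1.3)] [array([188.1, 215.7])]
```

```bash
cat >> h.py <<'E'
def sil(c,X,th,r=40):
    """dark blob (bearing on the white pocket) near world point X: centroid, bounding box"""
    p=proj(c,X); x,y=int(p[0])-16,int(p[1])-16
    g=cv2.cvtColor(c["color"],cv2.COLOR_RGB2GRAY)[y:y+33,x:x+33]
    G=cv2.resize(g,None,fx=4,fy=4,interpolation=cv2.INTER_CUBIC)
    m=cv2.morphologyEx((G<th).astype(np.uint8),cv2.MORPH_OPEN,np.ones((13,13)))
    bl=[b for b in blobs(c,m,300)]
    return [((b[0]+.5)/4-.5+[x,y],b[1]/4+[x,y,0,0,0]) for b in bl]
E
python3 - <<'E'
from h import *
t=load("t3.npz");s=load("s3.npz")
p=proj(t,[622,129,70]);x,y=int(p[0])-14,int(p[1])-14
print(x,y);g=cv2.cvtColor(t["color"],cv2.COLOR_RGB2GRAY)
for r in range(y,y+30): print(r," ".join(f"{v:3d}" for v in g[r,x:x+30]))
p=proj(s,[622,129,70]);x,y=int(p[0])-16,int(p[1])-16
print(x,y);g=cv2.cvtColor(s["color"],cv2.COLOR_RGB2GRAY)
for r in range(y,y+34): print(r," ".join(f"{v:3d}" for v in g[r,x:x+34]))
E
```

```text
197 167
167 102 102 100 102 102 102 102 101 103 101 102 101  96  84  58  52  48  49  51  47  51  50  51  50  60  71  72  75  77  79
168  99 101 100 101 103 103 102 101 101 101 102 101 100  94  75  58  50  49  45  45  57  71  75  75  79  85  87  89  92  97
169 102 103 101 102 103 103 104 103 102 103 102 101 103 101  93  79  75  73  74  73  76  87  87  86  92  97  97  96 100 101
170 101 100  99  98 102 100 101  99 101  99 102 100 100  99  96  87  87  86  84  86  89  93  92  94  95 100  99 101 101 102
171  99  99  98 101  99  99  98 100  98  99 108 126 124 124 134 151 150 151 152 150 163 182 183 183 183 195 215 215 215 215
172 101  99 103 110 163 213 214 213 213 213 215 223 222 221 225 230 231 231 225 209 216 225 220 208 207 216 227 228 228 215
173 101 100 100 116 201 241 224 225 222 215 214 215 214 213 212 213 212 216 215 198 198 195 185 174 187 187 194 219 216 176
174 102  99 101 117 202 230 156 192 201 190 190 195 193 178 150 140 157 177 193 174 206 224 222 227 232 231 233 241 230 203
175 190 214 213 217 232 227 168 233 239 238 235 221 189 175 153 136 148 155 163 157 204 232 246 246 
[... 6695 characters left out ...]

273 246 247 247 246 245 238 215 175 145 121 108 105 105 110 115 120 123 123 122 120 119 126 154 210 240 246 245 236 226 239 244 244 242 242
274 246 247 247 247 246 245 238 223 193 158 131 118 110 107 107 108 109 109 110 114 125 148 190 232 244 246 245 236 225 238 244 243 241 239
275 246 247 247 247 247 246 246 243 234 210 177 158 146 136 131 127 126 126 131 146 169 201 228 242 246 246 245 238 229 239 244 243 240 237
276 246 246 247 247 247 247 247 246 245 239 228 219 213 198 182 173 169 168 178 202 223 238 244 246 246 246 246 241 235 240 244 243 240 236
277 243 244 245 245 246 246 246 246 246 245 244 243 242 237 229 223 220 221 227 237 244 246 246 246 247 246 246 243 239 242 244 243 240 236
```

```bash
echo '56,1.2,-9.7,60,0
56,1.2,-9.7,120,0
56,1.2,-9.7,165,0
56,1.2,-9.7,185,0
56,1.2,-9.7,190,0' | python3 -m crank
echo '56,0,0,0,0
25,0,0,0,0
25,0,0,0,0
25,0,0,0,0
25,0,0,0,0' | python3 -m crank
echo '25,0,0,0,0
25,0,0,-30,0
25,0,0,-80,0
25,0,0,-130,0
25,0,0,-190,0' | python3 -m crank
```

```text
time: 29.18
tool_pos: [533.6, -295.2, 204.0]
tcp_rot: [-3.14, -0.002, 1.599]
contact_force: [-0.2, 0.7, 0.1]
grip_width: 55.9
finger_force: 0.0
time: 29.8
tool_pos: [533.1, -296.7, 206.4]
tcp_rot: [3.14, 0.001, 1.597]
contact_force: [1.0, -0.3, 4.2]
grip_width: 32.8
finger_force: 30.0
time: 30.42
tool_pos: [532.4, -296.4, 395.6]
tcp_rot: [-3.138, -0.002, 1.597]
contact_force: [0.4, -0.6, -1.9]
grip_width: 32.6
finger_force: 30.0
```

```bash
echo '25,50,30,0,0
25,100,60,0,0
25,158,80,0,0
25,218,90,0,0
25,278,93,0,0' | python3 -m crank
echo '25,55,0,0,0
25,82,0,0,0
25,82,0,0,0
25,82,0,20,0' | python3 -m crank
python3 - <<'E'
from h import *
print(go([626.5,63,88.5])[0],bot.get_obs()["grip_width"])
E
```

```text
time: 31.05
tool_pos: [618.5, -14.3, 394.4]
tcp_rot: [-3.14, -0.0, 1.597]
contact_force: [1.0, -0.3, -2.9]
grip_width: 32.8
finger_force: 30.0
time: 31.55
tool_pos: [616.5, 65.3, 376.3]
tcp_rot: [3.139, 0.001, 1.598]
contact_force: [-0.1, -0.6, -3.4]
grip_width: 32.9
finger_force: 30.0
[ -2.4   9.2 128.8] 32.85263415906764
```

```bash
echo '25,-2.4,10,30,0
25,-2.4,10,60,0
25,-2.4,10,90,0
25,-2.4,10,112,0
25,-2.4,10,118,0' | python3 -m crank
echo '25,0,0,4,0
25,0,0,8,0
25,0,0,9.5,0
25,0,0,10.5,0
25,0,0,10.5,0' | python3 -m crank
```

```text
time: 32.17
tool_pos: [625.9, 62.4, 255.5]
tcp_rot: [-3.137, 0.0, 1.596]
contact_force: [-1.0, -0.1, -1.9]
grip_width: 32.7
finger_force: 30.0
time: 32.8
tool_pos: [626.4, 63.7, 247.5]
tcp_rot: [3.141, 0.0, 1.597]
contact_force: [-0.3, 0.0, -1.6]
grip_width: 33.2
finger_force: 30.0
```

```bash
echo '25,0,0,0.7,0
25,0,0,1.4,0
25,0,0,1.4,0' | python3 -m crank
echo '44,0,0,0,0
44,0,0,0,0
44,0,0,-30,0
44,0,0,-90,0
44,0,0,-150,0' | python3 -m crank
echo '60,-60,-5,0,0
60,-120,-15,0,0
60,-180,-30,0,0
60,-240,-50,0,0
60,-300,-75,0,0' | python3 -m crank
echo '60,-60,-20,0,0
60,-120,-35,0,0
60,-140,-35,0,0
60,-140,-35,0,0' | python3 -m crank
python3 - <<'E'
from h import *
t=cap("top");s=cap("scene");np.savez("t4.npz",**t);np.savez("s4.npz",**s)
for X in ([622,129,78],[626,63,78]):
    A=bores(t,[proj(t,X)]);B=bores(s,[proj(s,X)]);print(A,B)
    if A[0]: print(plane(t,A[0][0],78))
    if A[0] and B[0]: print(tri(t,A[0][0],s,B[0][0]))
for X in ([512,-375.8,37],[422.5,-375.7,37]): print(bores(s,[proj(s,X)]),bores(t,[proj(t,X)]))
print(go([512,-375.8,46.5])[0])
E
```

```text
time: 33.17
tool_pos: [626.3, 63.7, 247.4]
tcp_rot: [3.14, 0.0, 1.597]
contact_force: [-3.3, 0.1, 7.2]
grip_width: 32.4
finger_force: 30.0
time: 33.8
tool_pos: [626.3, 63.6, 396.9]
tcp_rot: [-3.141, 0.0, 1.597]
contact_force: [1.3, 0.2, 0.4]
grip_width: 44.0
finger_force: 0.0
time: 34.42
tool_pos: [559.8, -237.1, 395.5]
tcp_rot: [3.141, 0.0, 1.597]
contact_force: [0.7, -0.9, -0.1]
grip_width: 60.2
finger_force: 0.0
time: 34.92
tool_pos: [528.7, -377.6, 395.0]
tcp_rot: [-3.141, -0.0, 1.595]
contact_force: [0.4, 0.5, -0.2]
grip_width: 59.9
finger_force: 0.0
[(array([211.8, 182.5]), 58.40277777777778, 0.7)] [(array([366. , 259.2]), 91.52777777777777, 1.15)]
[618.6 126.7  78. ]
(array([619.9, 129.3,  72.4]), np.float64(2.795989760836888))
[(array([235.8, 181. ]), 97.4861111111111, 0.85)] [(array([336.2, 258. ]), 90.75, 1.15)]
[621.9  61.3  78. ]
(array([623.7,  63.8,  70.1]), np.float64(2.698735925493272))
[None] [None]
[None] [None]
[ -0.3 -17.3 189.9]
```

```bash
python3 - <<'E'
from h import *
s=load("s4.npz");s0=load("scene0.npz")
for c in (s0,s):
    g=cv2.cvtColor(c["color"],cv2.COLOR_RGB2GRAY)
    for X in ([512,-375.8,37],[422.5,-375.7,37]):
        p=proj(c,X);x,y=int(p[0])-12,int(p[1])-9; print(x,y)
        for r in range(y,y+20,2): print(" ".join(f"{v:3d}" for v in g[r,x:x+25]))
E
```

```text
146 196
 79  67  63  63  63  62  63  63  63  64  63  65  63  64  62  63  62  62  63  63  62  62  63  62  63
 67  63  63  63  64  64  63  63  64  63  64  65  65  66  66  65  64  64  63  63  63  62  64  63  63
 62  62  63  62  62  63  64  67  77  92 107 118 127 133 137 135 127 109  91  80  71  67  64  65  64
 63  63  63  64  64  72  93 128 161 184 189 184 180 184 195 205 211 203 178 150 126 104  81  69  63
 64  63  64  67  92 134 174 195 186 156 125 107 103 104 109 130 171 206 203 167 135 130 123 101  76
 62  63  73 102 149 196 214 193 144 103  90  90  93  95  96 105 141 189 207 176 122 117 143 138 103
 63  69  98 136 159 183 203 188 143 106  94  93  96 100 112 137 173 195 181 139  96 105 139 140 110
 63  69 100 131 133 134 166 196 200 187 171 165 168 176 186 193 184 158 123  92  87 115 143 141 109
 63  66  93 124 128 107  97 120 147 164 172 177 176 170 157 137 114  92  81  87 114 138 139 116  85
 61  62  69  93 123 134 122 100  88  88  90  90  91  90  89  86  88  98 114 122 121 112  98  82  64
155 167
121 122 121 120 113  99  85  78  79  82  87  92  98 105 109 110 114 116 119 119 120 
[... 2231 characters left out ...]

187 165 152 150 156 165 169 167 155 132 100  78  90 114 116  94  72  62  62  63  62  61  61  59  59
159 172 175 170 162 149 130 111  96  85  80  89 103 110 100  83  66  57  55  55  54  55  54  54  53
 86  89  94  95  92  88  85  79  79  85 102 113 112  99  86  69  56  52  51  52  52  53  52  52  51
133 120 117 113 106 102 102 108 112 112 107 100  91  80  65  51  49  49  51  50  51  50  51  51  51
112 119 125 121 115 111 105 100  97  94  88  80  69  55  46  47  48  50  50  50  50  51  50  50  51
 70  78  82  83  82  82  81  78  75  68  57  51  43  43  45  49  52  52  52  51  51  51  51  51  50
 50  46  45  45  45  44  43  42  41  40  42  46  50  53  54  53  54  54  53  52  51  52  52  52  51
```

```bash
echo '56,-0.3,-17.3,50,0
56,-0.3,-17.3,110,0
56,-0.3,-17.3,160,0
56,-0.3,-17.3,185,0
56,-0.3,-17.3,190,0' | python3 -m crank
echo '56,0,0,0,0
25,0,0,0,0
25,0,0,0,0
25,0,0,0,0
25,0,0,0,0' | python3 -m crank
echo '25,0,0,0,0
25,0,0,-30,0
25,0,0,-80,0
25,0,0,-130,0
25,0,0,-190,0' | python3 -m crank
```

```text
time: 35.65
tool_pos: [512.2, -374.9, 204.2]
tcp_rot: [-3.139, -0.003, 1.599]
contact_force: [-0.6, -0.0, 0.6]
grip_width: 56.2
finger_force: 0.0
time: 36.28
tool_pos: [512.1, -377.0, 206.6]
tcp_rot: [3.14, 0.001, 1.597]
contact_force: [-0.4, 1.2, 5.9]
grip_width: 32.6
finger_force: 30.0
time: 36.9
tool_pos: [511.5, -376.7, 395.8]
tcp_rot: [-3.139, -0.002, 1.597]
contact_force: [0.5, -0.7, -2.0]
grip_width: 32.5
finger_force: 30.0
```

```bash
echo '25,45,35,0,0
25,100,60,0,0
25,160,80,0,0
25,220,88,0,0
25,280,88,0,0' | python3 -m crank
echo '25,60,0,0,0
25,120,0,0,0
25,170,-20,0,0
25,210,-40,0,0
25,221,-48,10,0' | python3 -m crank
echo '25,0,0,0,0' | python3 -m crank
python3 - <<'E'
from h import *
print(go([558.5,124,88.5])[0],bot.get_obs()["grip_width"])
t=cap("top");np.savez("t5.npz",**t);A=bores(t,[(398.5,254.7),(404,262),(408,258)],win=16);print(A,[plane(t,a[0],37) for a in A if a])
s=cap("scene");B=bores(s,[(158.5,169.5)]);print(B)
if B[0] and A[1]: print(tri(t,A[1][0],s,B[0][0]))
E
```

```text
time: 37.52
tool_pos: [592.6, -92.6, 394.8]
tcp_rot: [-3.14, -0.0, 1.597]
contact_force: [0.6, 0.5, -1.8]
grip_width: 32.5
finger_force: 30.0
time: 38.15
tool_pos: [537.4, 127.2, 385.7]
tcp_rot: [3.141, -0.0, 1.6]
contact_force: [0.4, -0.3, -1.8]
grip_width: 32.8
finger_force: 30.0
time: 38.28
tool_pos: [538.1, 125.3, 384.5]
tcp_rot: [-3.139, 0.001, 1.599]
contact_force: [-0.5, 0.5, -3.1]
grip_width: 32.8
finger_force: 30.0
[ -1.6  21.1 137. ] 32.752898873555765
[None, (array([409.9, 262.7]), 54.541666666666664, 1.3), (array([409.9, 262.7]), 52.97222222222222, 1.3)] [array([ 400.8, -405.1,   37. ]), array([ 400.8, -405.1,   37. ])]
[(array([158.4, 170.1]), 47.361111111111114, 1.15)]
(array([ 401. , -406.6,   33. ]), np.float64(0.6711818091240733))
```

```bash
echo '25,-1.6,21.1,20,0
25,-1.6,21.1,60,0
25,-1.6,21.1,95,0
25,-1.6,21.1,120,0
25,-1.6,21.1,126,0' | python3 -m crank
echo '25,0,0,4,0
25,0,0,8,0
25,0,0,9.5,0
25,0,0,10.5,0
25,0,0,10.5,0' | python3 -m crank
echo '25,0,0,0.7,0
25,0,0,1.4,0
25,0,0,1.4,0' | python3 -m crank
```

```text
time: 39.0
tool_pos: [560.1, 122.6, 258.0]
tcp_rot: [-3.139, 0.001, 1.595]
contact_force: [0.1, -0.8, -1.1]
grip_width: 32.7
finger_force: 30.0
time: 39.62
tool_pos: [559.8, 124.1, 249.4]
tcp_rot: [3.141, 0.0, 1.597]
contact_force: [-0.6, 0.0, -2.0]
grip_width: 32.8
finger_force: 30.0
time: 40.0
tool_pos: [559.8, 124.0, 247.7]
tcp_rot: [-3.142, 0.0, 1.597]
contact_force: [0.2, -0.3, -2.1]
grip_width: 32.9
finger_force: 30.0
```

```bash
echo '25,0,-1.5,0.6,0
25,0,-1.5,1.2,0
25,0,-1.5,1.2,0' | python3 -m crank
echo '44,0,0,0,0
44,0,0,0,0
44,0,0,-30,0
44,0,0,-90,0
44,0,0,-150,0' | python3 -m crank
echo '60,-50,30,0,0
60,-110,40,0,0
60,-170,40,0,0
60,-230,40,0,0
60,-290,30,0,0' | python3 -m crank
echo '60,-55,-25,0,0
60,-110,-50,0,0
60,-160,-85,0,0
60,-200,-130,0,0
60,-230,-180,0,0' | python3 -m crank
python3 - <<'E'
from h import *
print(go([401,-405.6,46.5])[0])
t=cap("top");s=cap("scene");np.savez("t6.npz",**t);np.savez("s6.npz",**s)
for X in ([622,129,78],[626,63,78],[558,125,78]):
    A=bores(t,[proj(t,X)]);B=bores(s,[proj(s,X)]);
    if A[0] and B[0]: print(plane(t,A[0][0],78),tri(t,A[0][0],s,B[0][0]))
print(bores(s,[(158.5,169.5)]))
E
```

```text
time: 40.38
tool_pos: [558.7, 124.0, 247.6]
tcp_rot: [3.139, -0.0, 1.597]
contact_force: [0.8, -0.4, 5.1]
grip_width: 33.0
finger_force: 30.0
time: 41.0
tool_pos: [558.0, 124.0, 397.5]
tcp_rot: [-3.139, 0.0, 1.597]
contact_force: [0.7, 0.1, -0.1]
grip_width: 44.2
finger_force: 0.0
time: 41.62
tool_pos: [595.8, -167.0, 395.9]
tcp_rot: [-3.141, -0.0, 1.598]
contact_force: [0.1, 0.7, -0.2]
grip_width: 60.1
finger_force: 0.0
time: 42.25
tool_pos: [420.5, -401.3, 395.9]
tcp_rot: [-3.141, -0.001, 1.597]
contact_force: [-0.0, -0.5, 0.8]
grip_width: 60.0
finger_force: 0.0
[ -4.1 -19.3 190.4]
[617.1 125.6  78. ] (array([618.9, 129.1,  70.3]), np.float64(3.8113984325056833))
[622.6  61.8  78. ] (array([624.2,  63.9,  71.2]), np.float64(2.2755315719523757))
[555.5 120.2  78. ] (array([556.7, 123.9,  70.4]), np.float64(4.257922653711194))
[None]
```

```bash
echo '56,-4.1,-19.3,50,0
56,-4.1,-19.3,110,0
56,-4.1,-19.3,160,0
56,-4.1,-19.3,185,0
56,-4.1,-19.3,190,0' | python3 -m crank
echo '56,0,0,0,0
25,0,0,0,0
25,0,0,0,0
25,0,0,0,0
25,0,0,0,0' | python3 -m crank
echo '25,0,0,0,0
25,0,0,-30,0
25,0,0,-80,0
25,0,0,-130,0
25,0,0,-190,0' | python3 -m crank
```

```text
time: 42.98
tool_pos: [403.0, -403.5, 204.6]
tcp_rot: [-3.139, -0.004, 1.598]
contact_force: [-0.1, -0.3, 0.4]
grip_width: 56.1
finger_force: 0.0
time: 43.6
tool_pos: [402.8, -404.6, 207.5]
tcp_rot: [3.141, 0.001, 1.597]
contact_force: [-2.6, 0.7, 6.7]
grip_width: 32.7
finger_force: 30.0
time: 44.22
tool_pos: [402.7, -404.0, 397.2]
tcp_rot: [-3.14, -0.002, 1.597]
contact_force: [0.2, -0.9, -3.7]
grip_width: 32.6
finger_force: 30.0
```

```bash
echo '25,40,45,0,0
25,80,90,0,0
25,120,135,0,0
25,165,175,0,0
25,220,197,0,0' | python3 -m crank
echo '25,60,0,0,0
25,120,0,0,0
25,180,-2,0,0
25,230,-20,0,0
25,244,-38,0,0' | python3 -m crank
echo '25,0,0,0,0
25,0,0,10,0' | python3 -m crank
python3 - <<'E'
from h import *
print(go([561,60,88.5])[0],bot.get_obs()["grip_width"])
E
```

```text
time: 44.85
tool_pos: [595.4, -177.8, 395.5]
tcp_rot: [-3.141, -0.001, 1.597]
contact_force: [0.9, -0.8, -2.5]
grip_width: 32.8
finger_force: 30.0
time: 45.48
tool_pos: [548.5, 66.6, 396.0]
tcp_rot: [-3.14, -0.001, 1.601]
contact_force: [-0.7, -0.7, -2.7]
grip_width: 32.9
finger_force: 30.0
time: 45.72
tool_pos: [550.2, 63.1, 386.9]
tcp_rot: [3.139, 0.0, 1.597]
contact_force: [0.0, -0.0, -1.8]
grip_width: 32.6
finger_force: 30.0
[ -3.3  10.  139.4] 32.55720000821916
```

```bash
echo '25,-3.3,10.3,20,0
25,-3.3,10.3,60,0
25,-3.3,10.3,95,0
25,-3.3,10.3,120,0
25,-3.3,10.3,128,0' | python3 -m crank
echo '25,0,0,4,0
25,0,0,8,0
25,0,0,10,0
25,0,0,11,0
25,0,0,11,0' | python3 -m crank
echo '25,0,0,0.7,0
25,0,0,1.4,0
25,0,0,1.4,0' | python3 -m crank
```

```text
time: 46.35
tool_pos: [560.0, 59.6, 255.4]
tcp_rot: [-3.137, -0.0, 1.596]
contact_force: [0.1, 0.3, -2.4]
grip_width: 32.8
finger_force: 30.0
time: 46.98
tool_pos: [560.1, 60.6, 248.5]
tcp_rot: [3.14, 0.0, 1.597]
contact_force: [-1.3, -0.1, 4.5]
grip_width: 32.6
finger_force: 30.0
time: 47.35
tool_pos: [560.0, 60.7, 248.4]
tcp_rot: [3.14, 0.0, 1.598]
contact_force: [-5.5, 0.6, 14.6]
grip_width: 32.5
finger_force: 30.0
```

```bash
echo '44,0,0,0,0
44,0,0,0,0
44,0,0,-30,0
44,0,0,-90,0
44,0,0,-150,0' | python3 -m crank
echo '44,-50,-60,-30,0.188
44,-100,-110,-30,0.376
44,-150,-130,-30,0.564
44,-200,-130,-30,0.752
44,-240,-130,-30,0.94' | python3 -m crank
echo '44,0,0,0,0.188
44,0,0,0,0.376
44,0,0,0,0.55
44,0,0,0,0.61
44,0,0,0,0.61' | python3 -m crank
python3 - <<'E'
from h import *
print(go([519.3,-88.3,210])[0])
t=cap("top");s=cap("scene");np.savez("t7.npz",**t);np.savez("s7.npz",**s)
for X in ([622,129,78],[626,63,78],[558,125,78],[561,60,78]):
    A=bores(t,[proj(t,X)]);B=bores(s,[proj(s,X)]);
    print(A,B)
    if A[0] and B[0]: print(plane(t,A[0][0],78),tri(t,A[0][0],s,B[0][0]))
a=cv2.resize(t["color"][160:220,180:260,::-1],None,fx=5,fy=5,interpolation=cv2.INTER_CUBIC);b=cv2.resize(s["color"][220:280,310:390,::-1],None,fx=5,fy=5,interpolation=cv2.INTER_CUBIC)
cv2.imwrite("pics/p7.png",np.hstack([a,b]))
E
```

```text
time: 47.98
tool_pos: [559.9, 60.6, 397.3]
tcp_rot: [-3.141, 0.0, 1.597]
contact_force: [1.3, 0.1, -0.9]
grip_width: 44.2
finger_force: 0.0
time: 48.6
tool_pos: [435.5, -184.9, 426.5]
tcp_rot: [3.14, -0.0, 0.652]
contact_force: [0.0, -0.4, -0.3]
grip_width: 43.8
finger_force: 0.0
time: 49.22
tool_pos: [436.4, -182.8, 426.0]
tcp_rot: [-3.142, 0.0, 0.05]
contact_force: [0.1, 1.1, 1.1]
grip_width: 44.1
finger_force: 0.0
[ 87.6 -90.2  57. ]
[(array([211.8, 182.5]), 57.361111111111114, 0.7)] [(array([366. , 259.1]), 85.375, 1.15)]
[618.6 126.7  78. ] (array([619.9, 129.3,  72.4]), np.float64(2.785503454225539))
[(array([235.8, 181. ]), 94.79166666666667, 0.85)] [(array([336.2, 258. ]), 86.83333333333333, 1.15)]
[622.1  61.4  78. ] (array([623.9,  63.8,  70.4]), np.float64(2.602713966265295))
[(array([213., 205.]), 54.361111111111114, 0.7)] [(array([364. , 234.8]), 78.95833333333333, 1.15)]
[556.6 122.1  78. ] (array([557.6, 124.5,  72.1]), np.float64(2.4746643941020396))
[(array([236.7, 204.2]), 50.208333333333336, 0.7)] [(array([335.5, 232.2]), 76.04166666666667, 1.15)]
[558.  58.  78.] (array([558.9,  59.6,  72.7]), np.float64(1.632891461762749))
```

```bash
echo '44,44,-45,0,0
44,87.6,-90.2,0,0
44,87.6,-90.2,0,0
44,87.6,-90.2,0,0' | python3 -m crank
python3 - <<'E'
from h import *
print(go([519.3,-88.3,182])[0])
E
echo '44,0,0,25,0
44,0,0,50,0
44,0,0,75,0
44,0,0,84,0
44,0,0,84,0' | python3 -m crank
echo '10,0,0,0,0
10,0,0,0,0
10,0,0,0,0
10,0,0,0,0
10,0,0,0,0' | python3 -m crank
```

```text
time: 49.82
tool_pos: [519.2, -88.2, 425.9]
tcp_rot: [3.141, 0.001, 0.051]
contact_force: [0.2, -0.9, -0.4]
grip_width: 44.1
finger_force: 0.0
[ 0.3  0.  84.9]
time: 50.45
tool_pos: [519.0, -89.1, 342.3]
tcp_rot: [3.142, 0.0, 0.049]
contact_force: [0.1, 0.8, -0.1]
grip_width: 44.0
finger_force: 0.0
time: 51.08
tool_pos: [519.5, -88.3, 342.8]
tcp_rot: [3.141, -0.001, 0.05]
contact_force: [-0.7, -0.4, 6.0]
grip_width: 21.1
finger_force: 30.0
```

```bash
echo '10,5.9,29.8,0,0
10,22.8,55.2,0,0
10,48.2,72.1,0,0
10,78,78,0,0
10,78,78,0,0' | python3 -m crank
echo '10,29.8,-5.9,0,0
10,55.2,-22.8,0,0
10,72.1,-48.2,0,0
10,78,-78,0,0
10,78,-78,0,0' | python3 -m crank
echo '10,-5.9,-29.8,0,0
10,-22.8,-55.2,0,0
10,-48.2,-72.1,0,0
10,-78,-78,0,0
10,-78,-78,0,0' | python3 -m crank
echo '10,-29.8,5.9,0,0
10,-55.2,22.8,0,0
10,-72.1,48.2,0,0
10,-78,78,0,0
10,-78,78,0,0' | python3 -m crank
```

```text
time: 51.7
tool_pos: [603.1, -162.9, 342.7]
tcp_rot: [3.14, -0.004, 0.05]
contact_force: [2.1, -2.0, 5.4]
grip_width: 21.6
finger_force: 30.0
time: 52.32
tool_pos: [675.0, -78.0, 342.7]
tcp_rot: [-3.141, 0.002, 0.053]
contact_force: [-4.2, 0.5, 5.9]
grip_width: 21.1
finger_force: 30.0
time: 52.95
tool_pos: [591.8, -7.0, 342.8]
tcp_rot: [3.139, 0.001, 0.05]
contact_force: [-1.6, -3.5, 2.5]
grip_width: 21.1
finger_force: 30.0
time: 53.58
tool_pos: [518.8, -90.3, 342.6]
tcp_rot: [3.14, 0.001, 0.048]
contact_force: [-3.2, -2.2, 5.9]
grip_width: 21.1
finger_force: 30.0
```

```bash
echo '10,5.9,29.8,0,0
10,22.8,55.2,0,0
10,48.2,72.1,0,0
10,78,78,0,0
10,78,78,0,0' | python3 -m crank
echo '10,29.8,-5.9,0,0
10,55.2,-22.8,0,0
10,72.1,-48.2,0,0
10,78,-78,0,0
10,78,-78,0,0' | python3 -m crank
echo '10,-5.9,-29.8,0,0
10,-22.8,-55.2,0,0
10,-48.2,-72.1,0,0
10,-78,-78,0,0
10,-78,-78,0,0' | python3 -m crank
echo '10,-29.8,5.9,0,0
10,-55.2,22.8,0,0
10,-72.1,48.2,0,0
10,-78,78,0,0
10,-78,78,0,0' | python3 -m crank
echo '10,0,3,0,0
10,0,3,0,0' | python3 -m crank
```

```text
time: 54.2
tool_pos: [603.1, -162.8, 342.6]
tcp_rot: [3.14, -0.004, 0.05]
contact_force: [2.6, -2.1, 3.9]
grip_width: 21.0
finger_force: 30.0
time: 54.82
tool_pos: [674.9, -77.9, 342.6]
tcp_rot: [-3.14, 0.002, 0.053]
contact_force: [-4.2, 1.8, 5.9]
grip_width: 21.2
finger_force: 30.0
time: 55.45
tool_pos: [591.7, -6.9, 342.7]
tcp_rot: [3.139, 0.001, 0.05]
contact_force: [-0.4, -3.7, 2.3]
grip_width: 21.2
finger_force: 30.0
time: 56.08
tool_pos: [518.7, -89.3, 342.6]
tcp_rot: [-3.141, 0.001, 0.048]
contact_force: [-3.8, -0.9, 6.3]
grip_width: 21.4
finger_force: 30.0
time: 56.32
tool_pos: [518.9, -90.2, 342.6]
tcp_rot: [-3.139, 0.002, 0.05]
contact_force: [-3.7, 6.1, 8.8]
grip_width: 21.0
finger_force: 30.0
```

```bash
echo '10,5.3,-2,0.3,0
10,10.6,-2,0.9,0
10,16,-2,2,0
10,20.9,-2,3.7,0
10,26,-2,5.8,0' | python3 -m crank
echo '10,5,0,2.6,0
10,9.5,0,5.5,0
10,14,0,9,0
10,18,0,12.5,0
10,18,0,12.5,0' | python3 -m crank
echo '50,0,0,0,0
50,0,0,0,0
50,0,0,0,0
50,0,0,0,0' | python3 -m crank
python3 - <<'E'
from h import *
s=cap("scene","f1")
b=cv2.resize(s["color"][160:310,180:430,::-1],None,fx=3.2,fy=3.2);cv2.imwrite("pics/f1c.png",b)
g=cv2.cvtColor(s["color"],cv2.COLOR_RGB2GRAY)
print([(th,[g[tuple(np.int32(np.round(proj(s,[519.3+r*np.cos(a),-88.5+.047*r*np.cos(a),122+r*np.sin(a)]))[::-1]))] for r in (20,40,60,80)]) for th,a in ((d,np.radians(d)) for d in (0,15,30,45,60,75,90))])
E
```

```text
time: 56.95
tool_pos: [544.8, -87.8, 336.8]
tcp_rot: [3.142, 0.003, 0.05]
contact_force: [-3.1, 0.2, 7.4]
grip_width: 21.0
finger_force: 30.0
time: 57.58
tool_pos: [564.2, -86.8, 324.9]
tcp_rot: [3.141, -0.003, 0.05]
contact_force: [1.0, 0.6, 7.9]
grip_width: 21.0
finger_force: 30.0
time: 58.08
tool_pos: [563.3, -87.1, 323.7]
tcp_rot: [-3.142, 0.001, 0.05]
contact_force: [0.2, 0.3, -0.5]
grip_width: 49.8
finger_force: 0.0
[(0, [np.uint8(43), np.uint8(29), np.uint8(35), np.uint8(41)]), (15, [np.uint8(63), np.uint8(29), np.uint8(30), np.uint8(35)]), (30, [np.uint8(141), np.uint8(42), np.uint8(30), np.uint8(31)]), (45, [np.uint8(106), np.uint8(129), np.uint8(58), np.uint8(45)]), (60, [np.uint8(128), np.uint8(165), np.uint8(172), np.uint8(146)]), (75, [np.uint8(177), np.uint8(54), np.uint8(108), np.uint8(117)]), (90, [np.uint8(78), np.uint8(114), np.uint8(119), np.uint8(117)])]
```

```bash
echo '60,0,0,-50,0
60,0,0,-105,0
60,-50,30,-105,0
60,-100,60,-105,0
60,-150,90,-105,0' | python3 -m crank
echo '60,-40,45,0,0
60,-50,90,0,0
60,-50,140,0,0
60,-50,140,0,0' | python3 -m crank
python3 - <<'E'
from h import *
print(bot.get_obs()["tool_pos"])
s=cap("scene","f2");t=cap("top","f2t")
s0=load("scene0.npz");t0=load("top0.npz")
def cen(c,rows,x0,x1):
    g=cv2.cvtColor(c["color"],cv2.COLOR_RGB2GRAY);o=[]
    for r in rows:
        w=np.where(g[r,x0:x1]<60)[0]; o.append((r,len(w),round(float(w.mean()+x0),1) if len(w) else None))
    return o
for a,b,rows,x0,x1 in ((s0,s,range(200,234,3),262,284),(t0,t,range(178,214,3),280,302)):
    print(cen(a,rows,x0,x1));print(cen(b,rows,x0,x1))
def cr(c,x,y,w,h,k): return cv2.resize(c["color"][y:y+h,x:x+w,::-1],None,fx=k,fy=k,interpolation=cv2.INTER_CUBIC)
im=np.vstack([np.hstack([cr(s,225,190,100,75,4),cr(t,100,140,100,75,4)]),np.hstack([cr(s,360,130,100,75,4),cr(t,115,235,100,75,4)])])
cv2.imwrite("pics/fin.png",im)
E
```

```text
time: 58.75
tool_pos: [416.4, -185.0, 429.0]
tcp_rot: [3.141, -0.0, 0.05]
contact_force: [-0.2, -1.4, 1.0]
grip_width: 59.7
finger_force: 0.0
time: 59.25
tool_pos: [374.5, -329.5, 428.5]
tcp_rot: [3.141, 0.0, 0.046]
contact_force: [0.4, 0.8, 0.3]
grip_width: 60.2
finger_force: 0.0
[ 374.5 -329.5  428.5]
[(200, 0, None), (203, 0, None), (206, 10, 273.5), (209, 9, 273.0), (212, 9, 273.0), (215, 8, 272.5), (218, 7, 272.0), (221, 6, 271.5), (224, 3, 271.3), (227, 3, 271.7), (230, 4, 270.5), (233, 8, 270.5)]
[(200, 0, None), (203, 0, None), (206, 11, 273.0), (209, 9, 273.0), (212, 8, 272.5), (215, 7, 272.0), (218, 7, 272.0), (221, 6, 271.5), (224, 3, 271.3), (227, 4, 271.8), (230, 3, 271.3), (233, 8, 270.5)]
[(178, 0, None), (181, 0, None), (184, 6, 290.0), (187, 6, 290.0), (190, 4, 290.0), (193, 5, 289.8), (196, 3, 291.0), (199, 4, 290.0), (202, 5, 290.2), (205, 4, 291.0), (208, 4, 291.0), (211, 0, None)]
[(178, 0, None), (181, 0, None), (184, 5, 289.8), (187, 6, 290.0), (190, 5, 289.8), (193, 5, 289.8), (196, 4, 290.5), (199, 4, 290.5), (202, 4, 291.0), (205, 4, 291.0), (208, 6, 291.0), (211, 0, None)]
```

View pics/fin.png

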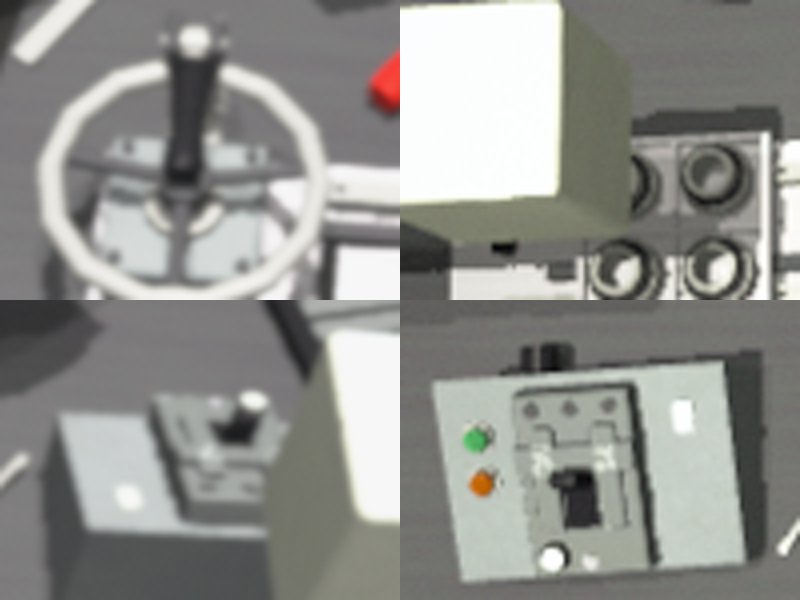

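The final picture shows the handle flat as at the start, with four bearings upright in their pockets under the head (tile around (610–720, 180–270)). The breaker lever is up, at tile (575, 490).

```bash
python3 - <<'E'
from plant import bot
print(bot.close_job())
E
```

```text
the job is handed in; nothing more can be done
None
```

The job is handed in at about 59 s of the 210 s. I tripped the breaker and lifted its lever back up, cranked the carriage out, stood all four bearings upright in their own pockets, cranked the carriage home and folded the handle flat. The last pictures agree, but no verdict came back.

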